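Draw up and pin the castle nut of a tube rotator

TASK

The disc of the sloping tube rotator has just been refitted and its big castle nut is still loose. Turn the nut clockwise until it comes up against the washer and goes stiff, then draw it on just to the first slot that lines up with the cross hole in the shaft; do not back it off to get there. Then push the lock pin that lies on the bench through slot and hole, fully home, let go of it, and leave the other things on the bench where they stand.

Things in the scene. Friction and masses are not known exactly. Their poses are not given: they have to be found in the camera images.
- rotator: White wedge-shaped tube rotator, 185 deep x 170 wide x 127 mm high, fixed. Origin under the middle of its base; x to its back, z up. Its top slopes down 28 degrees toward -x; parallel to the slope lies a grey disc, 176 mm diameter, with tube clips 15 mm high at 66 to 78 mm radius. The shaft stands square to the disc, so a tool working along it leans 28 degrees.
- hole (a point): Middle of the cross hole, on the shaft's axis. z: out along the shaft. y: along the hole, which is 8 mm across and goes right through the 22 mm shaft, open at both ends. Shaft's end 9.6 mm above this point (along z), washer (49 mm diameter, on a hub) 25.9 below, disc's face 38.4 below. The geared drive holds the shaft; how it stands turned (hole level, or up to 0.35 rad off) shows in these axes.
- nut_mid (a point): Middle of the castle nut's hexagon, on the shaft's axis, about 15 mm below hole; turns with the nut, z as there. Hexagon 42 mm across flats, faces 10 mm above and below this point; washer 10 below. Over it a crown, 38 mm diameter, top 21 mm above this point, with six slots 9 mm wide, 11 deep, in the middle of the flats. y: along the pair of slots that must come in line with y of hole.
- nut (a joint): Run-down of the loose nut, rad: grows as it turns clockwise seen from the shaft's end (tightening, about -z of hole). Starts at 0.1 to 0.8, takes 0.22 N m; at 1.80 the nut is up on the washer and this stops growing. Turning on then takes 0.45 N m: 0.29 rad further the pair of slots is in line. Friction keeps it where left; turned back, this falls: loose again.
- pin: Loose lock pin, about 60 g, lying level on its flat-sided ribbed metal grip. x runs from grip to tip. Origin at bench level below the shoulder between grip and shank; the axis is 7 mm above it. Steel shank 5 mm diameter, x = 0 to 48 mm, the last 4 mm tapered. Grip 12 mm wide (y), 14 high (z), x = -36 to 0; behind it a thin flat ring to x = -54 mm.
- pin_mid (a point): Point on the pin's axis, 19 mm from the shoulder toward the tip (axes as pin): lies at hole when the pin is fully home, from either side; then the shoulder meets the nut's crown and the tip sticks out 10 mm beyond the crown at the other side.
- reagent: Bystander: brown reagent bottle with cap, 32 mm diameter, 75 mm high. Origin under its middle.
- timer: Bystander: light grey bench timer, 66 x 66 x 20 mm. Origin under its middle.
- mouse: Bystander: black computer mouse, 110 x 62 x 34 mm. Origin under its middle.

How it is judged:
By the outcome, as a careful person would: the job done as asked, in the order asked, and still so for the second after the job is handed in, with the robot touching nothing.
It also fails if it takes over 69 s, if anything falls off the work surface, if the arm or the gripper's body presses on something with over 40 N, if the wrist force passes 120 N, or if a joint passes its speed limit or range.

ROBOT

A 6-joint arm with a two-finger parallel gripper is mounted at the origin on a cart in front of the work surface, level with it; the furniture and walls round the work are solid. World frame = base frame: x ahead of the robot, y to its left, z up, the work surface at z = 0. Lengths are in mm, angles in rad, forces in N, time in s.
With the tool pointing down it reaches from about 300 to 775 mm from the base axis. Payload 14.6 kg.
Tool frame: the origin (TCP) lies at the very end of the fingers, on their centre line; the grasp point (between the pads) lies 19 mm behind it; z points along the fingers, y is the line along which they close (so a half turn about z gives the same grasp; the last joint's range is limited). The gripper opens to 94 mm and grips with 3 to 60 N. Pads are 16 mm wide; open, the fingers measure 119 mm over their backs; the gripper's body (75 mm by 177 mm) begins 78 mm behind the grasp point.
Start: joints at [-1.375, 0.3, 1.521, -0, 1.321, -0.067], TCP at [142.875, -531.108, 205.446] pointing down, gripper open.
Joint ranges: [-3.03, 3.03], [-0.79, 2.21], [0.23, 2.52], [-1.04, 4.18], [0, 3.07], [-2.55, 2.55]. Speed limits (rad/s): [2.22, 2.22, 2.57, 3.14, 3.14, 3.14].

INTERFACE

Orientations are given as [roll, pitch, yaw] about the fixed x, y, z axes, in that order (R = Rz(yaw) Ry(pitch) Rx(roll)).
In Python, from cell import manip gives the robot as it stands.
- The arm moves only by the tool servo_tool, never from a script. Its argument "motion" is a list that holds one entry, the list of rows, each a list of 7 numbers: the shift along the world's x, y, z as a fraction of full scale, then the turn, a rotation vector about the world's x, y, z as a fraction of full scale, then the closure, from 0 (fully open) to 1 (shut). In form: [[[x, y, z, rx, ry, rz, gripper], ...]]. A call has 1 to 10 rows; each row is the pose to reach, as a shift and turn from the pose commanded when the call began, turning the shorter way round; what a row does not reach only later rows make up. Full scale, the value 1, is 0.5 m for a shift and pi rad for a turn. A row lasts 1/10 s, in which the tool goes at most 50 mm and 8.59 degrees, less where a joint would pass 70% of its speed; a pose out of reach is approached as far as the arm can. A call with a number of a shift or a turn outside -1 to 1 is refused whole. A call with a gripper value outside its range is refused whole. The fingers move at their own pace and stop on an object; "newtons" is the grip in N (left out, the last holds). Time passes only in rows, so rows that repeat a pose let the fingers close. It gives the time, the measured TCP pose, the force, the opening and the grip force at its end, in the units of the state.
- manip.read_state(): the state, without advancing time (a new reading comes with each control period).
- manip.camera(name): name is "scene" or "top" or "wrist"; returns a dict with "frame" (400x640x3 uint8, red, green, blue), "range_z" (400x640 float32, mm along the optical axis (not along the pixel's ray), 0 where there is no reading), "vfov" (degrees; the focal length in pixels is half the picture's height over the tangent of half this angle, whatever the lens; pixels are square), "cx", "cy" (the principal point, pixels), "cam_to_world" (4x4, takes a point from camera to world coordinates). Camera axes: x right, y down, z forward; pixel columns grow to the right and rows downward; lengths in mm; the calibration is good to about 2 mm. A picture is of the moment at which its call begins.
- manip.sign_off(): hands the job in; it is judged then, once.
The state is a dict: "clock": time; "joints": joint angles; "qd": joint speeds; "effort": joint torques, N m; "eef_pos": TCP position; "eef_rot": TCP orientation; "wrist_force": force on the tool from outside, world axes, zero at the start; "moment": the same for the moment, N m; "finger_gap": finger opening in mm; "finger_force": force on a finger pad.
Only numpy, scipy, OpenCV 4.12 (cv2) and the standard library are available. Lean on these libraries where they do the work, as an engineer would, in place of code of your own. Each camera call takes 0.05 s, during which the arm holds its last target. There are 200 camera calls.

## Working session

There is one attempt and no reset: what is moved stays moved. The work goes in short steps, Python scripts to look and compute and a tool call to move; the robot and the scene stay as the last step left them, time stands still between calls to the robot, and variables do not carry over. Pictures are saved under pics/ and viewed, at most 10 in all, crops included, and the job is handed in when it is done.

Besides the shell and the picture viewer there is one more tool, called after "Request:" as name(argument=value, ...), one argument or row to a line, values as JSON. servo_tool: Moves the arm, as the interface text tells. Its arguments: {"type":"object","properties":{"motion":{"type":"array"},"newtons":{"type":"number"}},"required":["motion"]}

```bash
mkdir -p pics; ls
cat > h.py <<'E'
import numpy as np,cv2
from cell import manip
from scipy.spatial.transform import Rotation as R
def cam(n,save=None):
    c=manip.camera(n)
    if save: cv2.imwrite('pics/'+save,c['frame'][:,:,::-1])
    np.savez('/tmp/'+n+'.npz',**c)
    return c
def load(n): return dict(np.load('/tmp/'+n+'.npz'))
def F(c): return 200/np.tan(np.radians(float(c['vfov']))/2)
def pts(c):
    f=F(c);v,u=np.mgrid[0:400,0:640];z=c['range_z']
    P=np.stack([(u-c['cx'])/f*z,(v-c['cy'])/f*z,z],-1)
    T=c['cam_to_world'];return P@T[:3,:3].T+T[:3,3]
def ray(c,u,v):
    f=F(c);T=c['cam_to_world']
    return T[:3,3],T[:3,:3]@np.array([(u-c['cx'])/f,(v-c['cy'])/f,1])
def onz(c,u,v,z):
    o,d=ray(c,u,v);return o+d*(z-o[2])/d[2]
def proj(c,p):
    T=c['cam_to_world'];q=T[:3,:3].T@(np.array(p)-T[:3,3]);f=F(c)
    return q[:2]/q[2]*f+[c['cx'],c['cy']]
E
python3 - <<'E'
from h import *
for n in('scene','top'):
    c=cam(n,n+'0.png');print(n,F(c),c['cam_to_world'].round(3).tolist())
print(manip.read_state())
E
```

```text
pics
scene 454.3230732021029 [[-0.727, -0.281, 0.627, -405.034], [-0.686, 0.327, -0.649, 1008.1], [-0.023, -0.902, -0.431, 733.651], [0.0, 0.0, 0.0, 1.0]]
top 466.96103571678236 [[0.023, -0.982, 0.189, 262.035], [-1.0, -0.024, -0.002, 39.943], [0.007, -0.189, -0.982, 1352.88], [0.0, 0.0, 0.0, 1.0]]
{'clock': 0.1, 'joints': array([-1.37457020e+00,  3.00421706e-01,  1.52149007e+00, -1.01763369e-05,
        1.32068166e+00, -6.65908058e-02]), 'qd': array([-0.00048276, -0.00176377, -0.00056736,  0.00196873, -0.00079427,
       -0.00047688]), 'effort': array([ 9.00542891e-04, -5.32645583e+01, -3.53282940e+01,  7.09587545e-02,
        2.34971254e-02, -6.06190315e-05]), 'eef_pos': array([ 142.84759232, -530.89863758,  204.95192012]), 'eef_rot': array([-3.14059344e+00, -5.67577774e-05,  2.62819425e-01]), 'wrist_force': array([-0.28320823,  0.90693799,  0.04531177]), 'moment': array([ 0.00032674,  0.00907751, -0.01473634]), 'finger_force': 0.0, 'finger_gap': 93.82463767785393}
```

View pics/scene0.png

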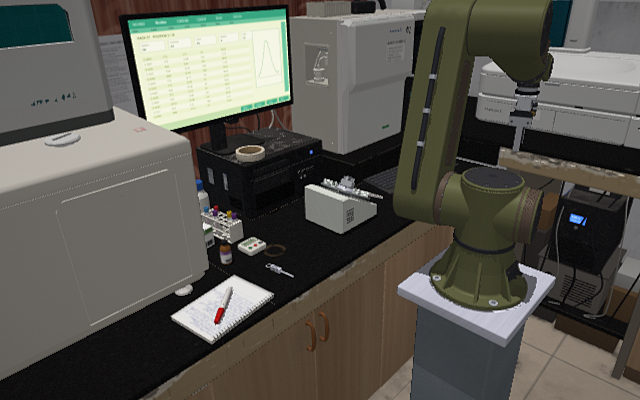

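View pics/top0.png

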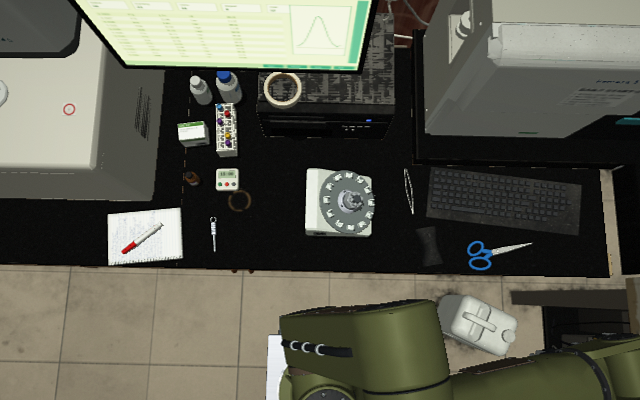

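The scene view shows the rotator at about (345,205) and the pin at (280,270). In the top view the disc is centred at about (347,201), the pin is at (213,233), the timer at (228,180) and the reagent bottle at (192,178). Next I'll measure the disc plane and the pin.

Run:
```python
from h import *
c=load('top');P=pts(c)
for u,v in[(213,215),(213,225),(213,245),(228,180),(192,178),(347,201),(365,205),(330,205),(312,200),(430,245),(408,190),(240,200)]: print((u,v),P[v,u].round(1))
# disc plane
s=P[165:240,300:385].reshape(-1,3); s=s[(s[:,2]>60)]
rng=np.random.default_rng(0);best=(0,)
for _ in range(3000):
    a=s[rng.choice(len(s),3,0)];n=np.cross(a[1]-a[0],a[2]-a[0]);l=np.linalg.norm(n)
    if l<1:continue
    n/=l;n*=np.sign(n[2]);
    if abs(np.degrees(np.arccos(n[2]))-28)>6: continue
    m=abs((s-a[0])@n)<2
    if m.sum()>best[0]:best=(m.sum(),n,m)
m=best[2];q=s[m];ce=q.mean(0);n=np.linalg.svd(q-ce)[2][2];n*=np.sign(n[2])
print(best[0],n,np.degrees(np.arccos(n[2])),ce,'yaw x',np.arctan2(-n[1],-n[0]))
h=(s-ce)@n
print(np.histogram(h,np.arange(-30,60,3)))
for lo,hi in((10,24),(24,34),(34,42),(42,52)):
    k=(h>lo)&(h<hi);print(lo,hi,k.sum(),s[k].mean(0))
im=c['frame'][:,:,::-1]
a=cv2.resize(im[160:245,300:385],(600,600),interpolation=cv2.INTER_CUBIC);b=cv2.resize(im[205:265,195:235][:,:20+20],(200,300),interpolation=cv2.INTER_CUBIC)
b=cv2.copyMakeBorder(b,0,300,0,0,cv2.BORDER_CONSTANT);cv2.imwrite('pics/c1.png',np.hstack([a,b]))
```

```text
(213, 215) [483.5 330.7   2.8]
(213, 225) [452.4 326.4  14.2]
(213, 245) [395.  323.7   9.5]
(228, 180) [585.  289.2  23. ]
(192, 178) [580.3 385.9  56. ]
(347, 201) [507.4 -51.  138.7]
(365, 205) [ 509.3 -105.6   79.4]
(330, 205) [498.   -6.6 125.7]
(312, 200) [509.6  41.9 130.3]
(430, 245) [ 406.7 -294.4   37.8]
(408, 190) [ 574.1 -243.3   -3.8]
(240, 200) [530.3 254.2   2.6]
1271 [-0.00282842 -0.47675857  0.87902973] 28.474459025556797 [512.41535889 -48.6332055  105.37345049] yaw x 1.5648638015691632
(array([148, 153, 163, 247, 323,  93,   6,  15, 185, 849, 837, 275,  89,
       109,  87,  31,  14,   9,  14,   8,  33,  32,  10,  26,  35,  30,
        21,   0,   0]), array([-30, -27, -24, -21, -18, -15, -12,  -9,  -6,  -3,   0,   3,   6,
         9,  12,  15,  18,  21,  24,  27,  30,  33,  36,  39,  42,  45,
        48,  51,  54,  57]))
10 24 221 [513.13989288 -55.0108759  117.44382723]
24 34 70 [508.55867531 -59.66089548 134.06299838]
34 42 53 [514.20573811 -68.45291248 138.12918854]
42 52 86 [514.38002653 -74.77207318 143.65145416]
```

View pics/c1.png

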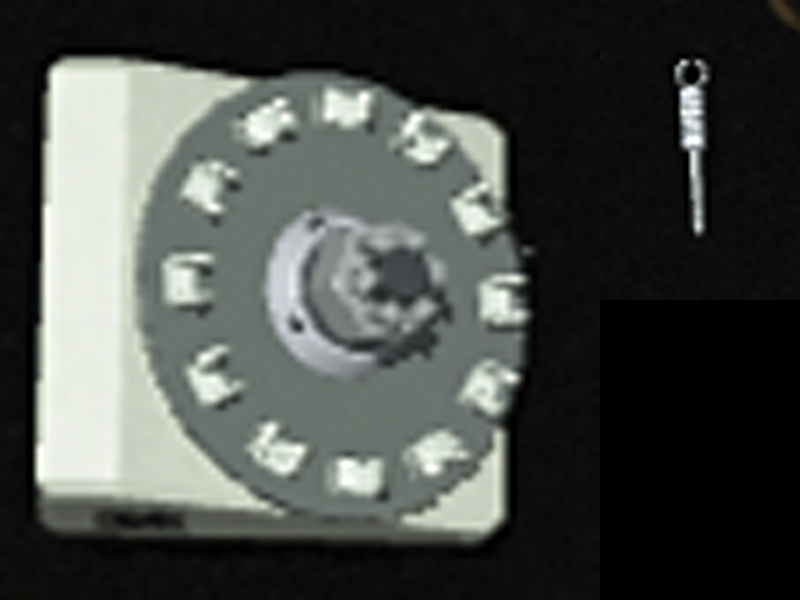

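The crop shows the disc tilting down toward −y (image right), with the castle nut and dark shaft end at about (400,270). The pin lies along world x, with its ring at the far end and its tip toward the robot. Next step is to bring the wrist camera over the nut, leaned along the shaft.

```bash
cat >> h.py <<'E'
import json,os
def getcmd():
    if os.path.exists('cmd.json'):
        d=json.load(open('cmd.json'));return np.array(d['p']),R.from_rotvec(d['r'])
    return np.array([142.875,-531.108,205.446]),R.from_euler('xyz',[np.pi,0,.2628])
def plan(p,r,n=1,go=True):
    """n way rows; saves target as commanded"""
    p0,r0=getcmd();rv=(r*r0.inv()).as_rotvec();s=(np.array(p)-p0)/500
    for k in range(1,n+1): print('row',(s*k/n).round(4).tolist(),(rv*k/n/np.pi).round(4).tolist(),'mm',np.linalg.norm(s)*500*k/n,'deg',np.degrees(np.linalg.norm(rv)).round(1))
    if go: json.dump(dict(p=(p0+s.round(4)*500).tolist(),r=(R.from_rotvec((rv/np.pi).round(4)*np.pi)*r0).as_rotvec().tolist()),open('cmd.json','w'))
def tool(zdir,ydir):
    z=np.array(zdir,float);z/=np.linalg.norm(z);y=np.array(ydir,float);y-=z*(y@z);y/=np.linalg.norm(y)
    return R.from_matrix(np.stack([np.cross(y,z),y,z],1))
N=np.array([-.003,-np.sin(np.radians(28)),np.cos(np.radians(28))]);N/=np.linalg.norm(N)
def st():
    s=manip.read_state()
    for k in('clock','joints','eef_pos','eef_rot','wrist_force','moment','finger_gap','finger_force'): print(k,np.round(s[k],3).tolist())
    p,r=getcmd();print('err',(s['eef_pos']-p).round(2),np.degrees((R.from_euler('xyz',s['eef_rot'])*r.inv()).as_rotvec()).round(2))
E
python3 - <<'E'
from h import *
p0,r0=getcmd();t=np.array([514.4,-75.8,145.4])+150*N; rt=tool(-N,[1,0,0])
rv=(rt*r0.inv()).as_rotvec()
plan((p0+t)/2,R.from_rotvec(rv/2)*r0);plan(t,rt)
E
```

```text
row [0.3711, 0.3849, 0.0724] [0.066, -0.0512, 0.2036] mm 269.7574016167199 deg 39.6
row [0.3711, 0.3849, 0.0724] [0.0659, -0.0512, 0.2037] mm 269.74407658647146 deg 39.6
```

Request:
servo_tool(
  motion=[
    [[0.3711,0.3849,0.0724,0.066,-0.0512,0.2036,0],[0.3711,0.3849,0.0724,0.066,-0.0512,0.2036,0],[0.3711,0.3849,0.0724,0.066,-0.0512,0.2036,0],[0.3711,0.3849,0.0724,0.066,-0.0512,0.2036,0],[0.3711,0.3849,0.0724,0.066,-0.0512,0.2036,0],[0.3711,0.3849,0.0724,0.066,-0.0512,0.2036,0],[0.3711,0.3849,0.0724,0.066,-0.0512,0.2036,0],[0.3711,0.3849,0.0724,0.066,-0.0512,0.2036,0]],
  ],
)

```text
clock: 0.9
eef_pos: [328.2, -338.8, 241.4]
eef_rot: [-3.057, -0.244, 0.896]
wrist_force: [-0.8, -0.3, -0.2]
finger_gap: 94.0
finger_force: 0.0
```

Request:
servo_tool(
  motion=[
    [[0.3711,0.3849,0.0724,0.0659,-0.0512,0.2037,0],[0.3711,0.3849,0.0724,0.0659,-0.0512,0.2037,0],[0.3711,0.3849,0.0724,0.0659,-0.0512,0.2037,0],[0.3711,0.3849,0.0724,0.0659,-0.0512,0.2037,0],[0.3711,0.3849,0.0724,0.0659,-0.0512,0.2037,0],[0.3711,0.3849,0.0724,0.0659,-0.0512,0.2037,0],[0.3711,0.3849,0.0724,0.0659,-0.0512,0.2037,0],[0.3711,0.3849,0.0724,0.0659,-0.0512,0.2037,0],[0.3711,0.3849,0.0724,0.0659,-0.0512,0.2037,0]],
  ],
)

```text
clock: 1.8
eef_pos: [513.2, -147.7, 277.6]
eef_rot: [3.139, -0.488, 1.568]
wrist_force: [-1.3, 0.6, -0.7]
finger_gap: 93.9
finger_force: 0.0
```

Run:
```python
from h import *
st()
c=cam('wrist','w1.png');print(F(c),c['cam_to_world'].round(3).tolist())
```

```text
clock 1.8
joints [-0.555, 0.344, 1.37, 0.415, 1.688, -0.558]
eef_pos [513.169, -147.67, 277.598]
eef_rot [3.139, -0.488, 1.568]
wrist_force [-1.304, 0.558, -0.681]
moment [-0.197, -0.054, -0.01]
finger_gap 93.947
finger_force 0.0
err [-0.81 -1.46 -0.25] [-0.01  0.03 -0.12]
332.1961566954148 [[1.0, -0.002, 0.004, 513.067], [-0.003, -0.975, 0.221, -164.627], [0.003, -0.221, -0.975, 471.811], [0.0, 0.0, 0.0, 1.0]]
```

View pics/w1.png

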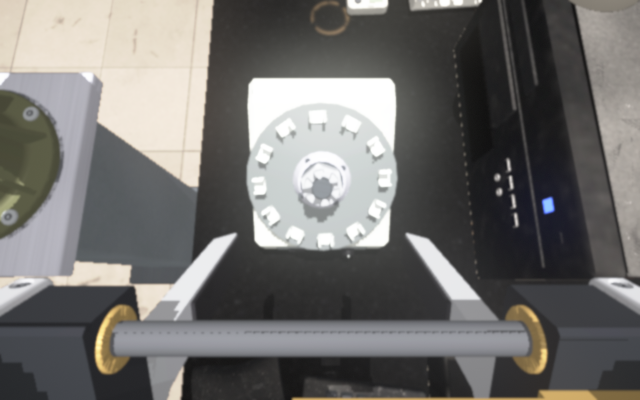

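The wrist view shows the disc centred at about (322,177) and the nut at (322,185), with the fingers at both sides. I'll check the axis estimate against this view, then go closer.

Run:
```python
from h import *
c=load('wrist');P=pts(c)
s=P[100:250,245:400].reshape(-1,3)
n=N
h=(s-[514.5,-53,103.2])@n
q=s[abs(h)<4];r=np.linalg.norm((q-[514.5,-53,103.2]),axis=1);q=q[(r>25)&(r<95)]
ce=q.mean(0);nn=np.linalg.svd(q-ce)[2][2];nn*=np.sign(nn[2]);print(len(q),nn,np.degrees(np.arccos(nn[2])),ce)
h=(s-ce)@nn
print(np.histogram(h,np.arange(-6,56,3)))
# disc outline in plane: grey-disc pts
e1=np.array([1,0,0.]);e1-=nn*(e1@nn);e1/=np.linalg.norm(e1);e2=np.cross(nn,e1)
m=(abs(h)<3);a=np.stack([(s[m]-ce)@e1,(s[m]-ce)@e2],1).astype(np.float32)
a=a[np.hypot(*a.T)<100];
# also colour: disc greyish not white
print('minenc',cv2.minEnclosingCircle(a))
k=(h>42)&(h<53);print('shaft end',k.sum(),s[k].mean(0),(s[k]-ce)@e1.T @np.ones(1) if 0 else [((s[k]-ce)@e1).mean(),((s[k]-ce)@e2).mean()])
for nm in('top','wrist'):
    d=load(nm);print(nm,proj(d,[514.5,-53,103.2]),proj(d,[514.4,-75.8,145.4]))
    im=d['frame'];x,y=proj(d,[514.4,-75.8,145.4]).astype(int)
    g=im[y-25:y+25,x-25:x+25].astype(int);print(g.sum(2).min())
```

```text
14292 [-0.00201044 -0.46803451  0.8837079 ] 27.90706797032047 [514.97044719 -48.93308689 103.14969365]
(array([   2, 8830, 5186,  508,  383,  526,  575,   27,   18,   12,   13,
         19,  428,  161,   32,   38,  299,  266,   87,    0]), array([-6, -3,  0,  3,  6,  9, 12, 15, 18, 21, 24, 27, 30, 33, 36, 39, 42,
       45, 48, 51, 54]))
minenc ((0.16209864616394043, -4.756558418273926), 87.93521881103516)
shaft end 652 [515.04508018 -73.878112   141.47461605] [np.float64(0.16619500241081192), np.float64(-4.106737641211286)]
top [346.74418564 201.02613358] [356.58825049 198.13423261]
0
wrist [320.69254684 179.13716734] [320.78718336 188.58774233]
350
```

```bash
cat >> h.py <<'E'
C=np.array([514.8,-53.1,102.0])   # disc face centre
E
python3 - <<'E'
from h import *
plan(C+83*N,tool(-N,[1,0,0]))
E
```

```text
row [0.0012, 0.1083, -0.2051] [0.0, -0.0, -0.0] mm 115.97667833027549 deg 0.0
```

Request:
servo_tool(
  motion=[
    [[0.0012,0.1083,-0.2051,0,0,0,0],[0.0012,0.1083,-0.2051,0,0,0,0],[0.0012,0.1083,-0.2051,0,0,0,0],[0.0012,0.1083,-0.2051,0,0,0,0],[0.0012,0.1083,-0.2051,0,0,0,0],[0.0012,0.1083,-0.2051,0,0,0,0]],
  ],
)

```text
clock: 2.45
eef_pos: [515.0, -93.2, 176.7]
eef_rot: [3.136, -0.487, 1.571]
wrist_force: [0.1, -0.2, 1.4]
finger_gap: 94.1
finger_force: 0.0
```

Run:
```python
from h import *
st()
c=cam('wrist')
T=C+48*N
x,y=proj(c,T).astype(int);print(x,y)
im=c['frame'][y-50:y+50,x-60:x+60,::-1]
cv2.imwrite('pics/w2.png',cv2.resize(im,(720,600),interpolation=cv2.INTER_CUBIC))
```

```text
clock 2.45
joints [-0.47, 0.375, 1.567, 0.437, 1.444, -0.579]
eef_pos [515.032, -93.24, 176.706]
eef_rot [3.136, -0.487, 1.571]
wrist_force [0.107, -0.17, 1.365]
moment [-0.222, -0.062, -0.014]
finger_gap 94.071
finger_force 0.0
err [ 0.46 -1.18  1.41] [-0.07 -0.13 -0.07]
319 226
```

View pics/w2.png

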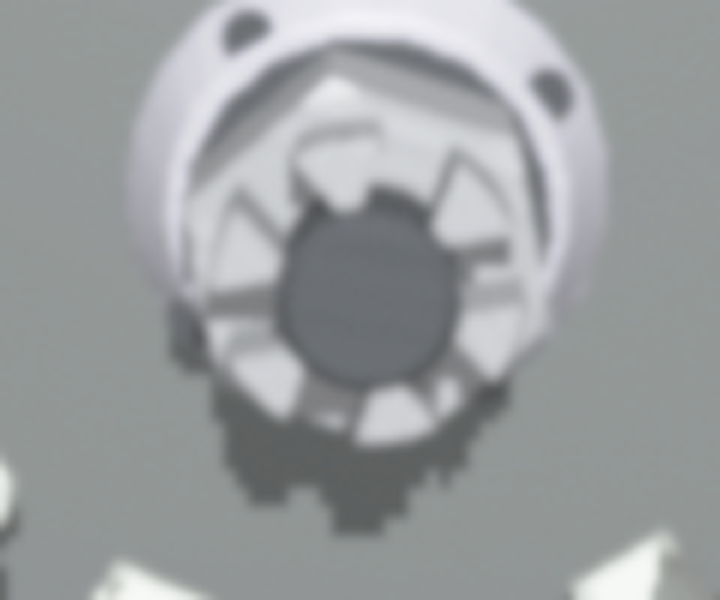

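The crop shows the castle nut clearly, with the shaft end at crop (372,290) and slots at about (240,304) left, (490,272) right, (415,160) and (285,185). That puts one slot pair roughly 8° anticlockwise from +x. Next I'll refine it by ray casting.

Run:
```python
from h import *
c=load('wrist')
def onplane(u,v,h):
    o,d=ray(c,u,v);return o+d*(((C+h*N)-o)@N)/(d@N)
ox,oy=259,176
e1=np.array([1,0,0.]);e1-=N*(e1@N);e1/=np.linalg.norm(e1);e2=np.cross(N,e1)
px=lambda a,b:(ox+(a+.5)/6-.5,oy+(b+.5)/6-.5)
# shaft end dark disc by mask
im=c['frame'].astype(int);g=im.sum(2)/3;
m=np.zeros_like(g,np.uint8);m[195:255,285:360]=(g[195:255,285:360]<118)
n,l,s,ce=cv2.connectedComponentsWithStats(m);print(s,ce.round(1))
def rel(p): p=p-C;return np.round([p@e1,p@e2],2)
S=onplane(*px(370,288),48);print('shaft end',S,rel(S))
for a,b in((240,304),(490,272),(415,160),(285,185),(328,400),(450,385)):
    q=onplane(*px(a,b),42)-S;q=np.array([q@e1,q@e2]);print(q.round(1),np.degrees(np.arctan2(q[1],q[0])).round(1))
# depth at shaft
P=pts(c);k=P[216:232,313:329].reshape(-1,3);print('depth h',np.median((k-C)@N),np.median(k,0))
w=P[176:290,230:420].reshape(-1,3);hh=(w-C)@N;print('disc h',np.median(hh[abs(hh)<5]))
```

```text
[[     0      0    640    400 254792]
 [   297    195      2      1      2]
 [   304    208     32     34    789]
 [   288    227      6     11     48]
 [   295    239     49     16    369]] [[319.5 199.3]
 [297.5 195. ]
 [319.8 224.9]
 [290.1 232.4]
 [316.2 248.8]]
shaft end [515.45164287 -73.72456399 145.39954597] [0.8  2.16]
[-15.3  -4. ] -165.2
[14.1 -0.1] -0.3
[ 5.2 13.5] 69.0
[-9.8 10.5] 133.0
[ -5.  -16.2] -107.2
[  9.6 -14.2] -56.2
depth h 46.71306174972814 [515.28730059 -73.63254296 144.06308909]
disc h -1.103587071855715
```

```bash
cat >> h.py <<'E'
S=np.array([515.0,-74.5,143.9]);C=S-48*N
def nutpose(h,deg): return C+h*N,R.from_rotvec(N*np.radians(deg))*tool(-N,[1,0,0])
E
python3 - <<'E'
from h import *
plan(*nutpose(45,9)); plan(*nutpose(17,9))
E
```

```text
row [0.0009, 0.0379, -0.0681] [-0.0001, -0.0235, 0.0441] mm 38.97388240723225 deg 9.0
row [0.0001, 0.0263, -0.0494] [-0.0, 0.0, 0.0] mm 28.00310084385757 deg 0.0
```

Request:
servo_tool(
  motion=[
    [[0.0009,0.0379,-0.0681,-0.0001,-0.0235,0.0441,0.3],[0.0009,0.0379,-0.0681,-0.0001,-0.0235,0.0441,0.3],[0.0009,0.0379,-0.0681,-0.0001,-0.0235,0.0441,0.3],[0.0009,0.0379,-0.0681,-0.0001,-0.0235,0.0441,0.3]],
  ],
)

```text
clock: 2.9
eef_pos: [515.6, -74.0, 142.8]
eef_rot: [3.055, -0.481, 1.745]
wrist_force: [-0.3, -0.2, 0.9]
finger_gap: 67.0
finger_force: 0.0
```

Request:
servo_tool(
  motion=[
    [[0,0.0131,-0.0247,0,0,0,0.3],[0.0001,0.0263,-0.0494,0,0,0,0.3],[0.0001,0.0263,-0.0494,0,0,0,0.3],[0.0001,0.0263,-0.0494,0,0,0,0.3],[0.0001,0.0263,-0.0494,0,0,0,0.3]],
  ],
)

```text
clock: 3.4
eef_pos: [515.2, -60.1, 116.8]
eef_rot: [3.055, -0.482, 1.748]
wrist_force: [-1.2, 0.5, -0.6]
finger_gap: 65.6
finger_force: 0.0
```

Run:
```python
from h import *
st()
```

```text
clock 3.4
joints [-0.416, 0.423, 1.653, 0.463, 1.304, -0.75]
eef_pos [515.233, -60.077, 116.784]
eef_rot [3.055, -0.482, 1.748]
wrist_force [-1.234, 0.499, -0.632]
moment [-0.246, -0.135, 0.004]
finger_gap 65.649
finger_force 0.0
err [ 0.16 -0.12  0.24] [-0.01 -0.01 -0.01]
```

Request:
servo_tool(
  motion=[
    [[0,0,0,0,0,0,1],[0,0,0,0,0,0,1],[0,0,0,0,0,0,1],[0,0,0,0,0,0,1],[0,0,0,0,0,0,1],[0,0,0,0,0,0,1]],
  ],
  newtons=20,
)

```text
clock: 4.0
eef_pos: [514.6, -60.1, 116.6]
eef_rot: [3.057, -0.482, 1.748]
wrist_force: [-4.5, -1.8, 3.1]
finger_gap: 42.1
finger_force: 20.0
```

Run:
```python
from h import *
st()
m=manip.read_state();print('Mn',m['moment']@N)
```

```text
clock 4.0
joints [-0.416, 0.423, 1.653, 0.462, 1.305, -0.751]
eef_pos [514.602, -60.109, 116.603]
eef_rot [3.057, -0.482, 1.748]
wrist_force [-4.466, -1.824, 3.059]
moment [-0.307, 0.562, 0.563]
finger_gap 42.097
finger_force 19.958
err [-0.47 -0.15  0.06] [-0.01  0.05  0.03]
Mn 0.23426035010096344
```

The gripper is on the flats (42.1 mm gap). I'll recentre by −0.5 mm in x, grip harder and turn 50° clockwise, while the nut is still loose.

```bash
sed -i 's/S=np.array(\[515.0/S=np.array([514.5/' h.py
python3 - <<'E'
from h import *
plan(*nutpose(17,-41),n=10)
E
```

```text
row [-0.0001, 0.0, -0.0] [0.0001, 0.013, -0.0245] mm 0.048244741983230796 deg 50.0
row [-0.0002, 0.0, -0.0] [0.0002, 0.0261, -0.049] mm 0.09648948396646159 deg 50.0
row [-0.0003, 0.0, -0.0] [0.0003, 0.0391, -0.0736] mm 0.14473422594969237 deg 50.0
row [-0.0004, 0.0, -0.0] [0.0003, 0.0522, -0.0981] mm 0.19297896793292318 deg 50.0
row [-0.0005, 0.0, -0.0] [0.0004, 0.0652, -0.1226] mm 0.241223709916154 deg 50.0
row [-0.0006, 0.0, -0.0] [0.0005, 0.0783, -0.1471] mm 0.28946845189938475 deg 50.0
row [-0.0007, 0.0, -0.0] [0.0006, 0.0913, -0.1717] mm 0.33771319388261556 deg 50.0
row [-0.0008, 0.0, -0.0] [0.0007, 0.1043, -0.1962] mm 0.38595793586584637 deg 50.0
row [-0.0009, 0.0, -0.0] [0.0008, 0.1174, -0.2207] mm 0.4342026778490772 deg 50.0
row [-0.001, 0.0, -0.0] [0.0008, 0.1304, -0.2452] mm 0.482447419832308 deg 50.0
```

Request:
servo_tool(
  motion=[
    [[-0.001,0,0,0,0,0,1],[-0.001,0,0,0.0002,0.0261,-0.049,1],[-0.001,0,0,0.0003,0.0391,-0.0736,1],[-0.001,0,0,0.0003,0.0522,-0.0981,1],[-0.001,0,0,0.0004,0.0652,-0.1226,1],[-0.001,0,0,0.0005,0.0783,-0.1471,1],[-0.001,0,0,0.0006,0.0913,-0.1717,1],[-0.001,0,0,0.0007,0.1043,-0.1962,1],[-0.001,0,0,0.0008,0.1174,-0.2207,1],[-0.001,0,0,0.0008,0.1304,-0.2452,1]],
  ],
  newtons=50,
)

```text
clock: 5.0
eef_pos: [515.5, -60.3, 116.3]
eef_rot: [-2.809, -0.364, 0.789]
wrist_force: [8.6, 0.2, -6.9]
finger_gap: 41.6
finger_force: 49.9
```

Request:
servo_tool(
  motion=[
    [[0,0,0,0,0,0,1],[0,0,0,0,0,0,1]],
  ],
)

```text
clock: 5.2
eef_pos: [515.5, -60.3, 116.3]
eef_rot: [-2.81, -0.365, 0.792]
wrist_force: [8.7, -1.2, -6.2]
finger_gap: 41.6
finger_force: 49.7
```

```bash
cat >> h.py <<'E'
def nst():
    st();m=manip.read_state();t=R.from_euler('xyz',m['eef_rot']).as_matrix()
    e1=np.array([1,0,0.]);e1-=N*(e1@N);e1/=np.linalg.norm(e1);e2=np.cross(N,e1)
    print('Mn %.3f ang %.2f  F12 %.1f %.1f  dpos %s'%(m['moment']@N,np.degrees(np.arctan2(t[:,1]@e2,t[:,1]@e1)),m['wrist_force']@e1,m['wrist_force']@e2,[round(float((m['eef_pos']-C)@e),2) for e in(e1,e2,N)]))
E
python3 - <<'E'
from h import *
nst()
E
```

```text
clock 5.2
joints [-0.416, 0.423, 1.654, 0.463, 1.301, 0.122]
eef_pos [515.532, -60.274, 116.34]
eef_rot [-2.81, -0.365, 0.792]
wrist_force [8.706, -1.163, -6.22]
moment [-0.938, -1.37, -0.933]
finger_gap 41.553
finger_force 49.707
err [ 0.96 -0.32 -0.21] [-0.06 -0.12 -0.1 ]
Mn -0.177 ang -41.02  F12 8.7 -3.9  dpos [0.94, -0.38, 16.98]
```

```bash
sed -i 's/S=np.array(\[514.5,-74.5,143.9\])/S=np.array([514.8,-75.55,143.35])/' h.py
python3 - <<'E'
from h import *
plan(*nutpose(17,-43));plan(*nutpose(17,-48))
E
cat > t.py <<'E'
import sys
from h import *
plan(*nutpose(17,float(sys.argv[1])));nst()
E
```

```text
row [0.0006, -0.0021, -0.0011] [0.0001, 0.0052, -0.0098] mm 1.2252636719530852 deg 2.0
row [0.0, 0.0, -0.0] [0.0001, 0.0131, -0.0246] mm 0.027478981162244634 deg 5.0
```

Request:
servo_tool(
  motion=[
    [[0.0006,-0.0021,-0.0011,0.0001,0.0052,-0.0098,1],[0.0006,-0.0021,-0.0011,0.0001,0.0052,-0.0098,1]],
  ],
)

```text
clock: 5.4
eef_pos: [515.6, -60.4, 116.2]
eef_rot: [-2.796, -0.354, 0.756]
wrist_force: [4.9, 6.0, -0.6]
finger_gap: 41.6
finger_force: 49.8
```

Request:
servo_tool(
  motion=[
    [[0,0,0,0,0.0065,-0.0123,1],[0,0,0,0.0001,0.0131,-0.0246,1]],
  ],
)

```text
clock: 5.6
eef_pos: [515.7, -60.5, 116.2]
eef_rot: [-2.767, -0.323, 0.669]
wrist_force: [6.4, 5.7, -2.9]
finger_gap: 41.7
finger_force: 49.9
```

```bash
python3 t.py -48|tail -3
```

```text
finger_force 49.866
err [0.8  0.54 0.19] [ 0.04 -0.06 -0.1 ]
Mn 0.203 ang -48.07  F12 6.4 3.7  dpos [0.78, 0.57, 16.93]
```

Request:
servo_tool(
  motion=[
    [[0,0,0,0,0.0065,-0.0123,1],[0,0,0,0.0001,0.0131,-0.0246,1]],
  ],
)

```text
clock: 5.8
eef_pos: [515.7, -60.5, 116.1]
eef_rot: [-2.742, -0.29, 0.584]
wrist_force: [7.8, 4.5, -4.1]
finger_gap: 41.7
finger_force: 49.9
```

```bash
python3 t.py -53|tail -3
```

```text
finger_force 49.866
err [0.86 0.48 0.14] [ 0.05 -0.05 -0.13]
Mn 0.174 ang -53.09  F12 7.8 2.0  dpos [0.84, 0.49, 16.92]
```

Request:
servo_tool(
  motion=[
    [[0,0,0,0,0.0065,-0.0123,1],[0,0,0,0.0001,0.0131,-0.0246,1]],
  ],
)

```text
clock: 6.0
eef_pos: [515.8, -60.6, 116.1]
eef_rot: [-2.719, -0.255, 0.501]
wrist_force: [7.2, 4.2, -3.9]
finger_gap: 41.7
finger_force: 50.0
```

```bash
python3 t.py -58|tail -3
```

```text
finger_force 50.004
err [0.89 0.39 0.09] [ 0.03 -0.05 -0.15]
Mn 0.442 ang -58.10  F12 7.2 1.9  dpos [0.88, 0.39, 16.92]
```

Request:
servo_tool(
  motion=[
    [[0,0,0,0,0.0065,-0.0123,1],[0,0,0,0.0001,0.0131,-0.0246,1]],
  ],
)

```text
clock: 6.2
eef_pos: [515.8, -60.7, 116.0]
eef_rot: [-2.7, -0.218, 0.419]
wrist_force: [8.6, 4.3, -4.6]
finger_gap: 41.7
finger_force: 50.0
```

```bash
python3 t.py -63|tail -3
```

```text
finger_force 50.004
err [0.95 0.34 0.05] [ 0.02 -0.05 -0.16]
Mn 0.436 ang -63.11  F12 8.6 1.7  dpos [0.94, 0.32, 16.9]
```

Request:
servo_tool(
  motion=[
    [[0,0,0,0,0.0065,-0.0123,1],[0,0,0,0.0001,0.0131,-0.0246,1]],
  ],
)

```text
clock: 6.4
eef_pos: [515.9, -60.8, 116.0]
eef_rot: [-2.685, -0.18, 0.338]
wrist_force: [8.2, 3.2, -6.2]
finger_gap: 41.9
finger_force: 50.0
```

```bash
python3 t.py -68|tail -3
```

```text
finger_force 50.004
err [1.   0.23 0.02] [ 0.01 -0.05 -0.17]
Mn 0.487 ang -68.13  F12 8.2 -0.1  dpos [0.99, 0.21, 16.93]
```

Request:
servo_tool(
  motion=[
    [[0,0,0,0,0.0052,-0.0098,1],[0,0,0,0,0.0052,-0.0098,1]],
  ],
)

```text
clock: 6.6
eef_pos: [515.9, -60.8, 116.0]
eef_rot: [-2.679, -0.165, 0.307]
wrist_force: [9.6, 3.3, -5.0]
finger_gap: 41.6
finger_force: 49.9
```

```bash
python3 t.py -70
```

```text
row [0.0, 0.0, -0.0] [0.0, 0.0052, -0.0098] mm 0.027478981162244634 deg 2.0
clock 6.6
joints [-0.417, 0.425, 1.652, 0.464, 1.302, 0.628]
eef_pos [515.888, -60.811, 115.979]
eef_rot [-2.679, -0.165, 0.307]
wrist_force [9.584, 3.264, -5.026]
moment [-0.228, -1.613, -0.481]
finger_gap 41.569
finger_force 49.906
err [ 1.01  0.2  -0.02] [ 0.01 -0.06 -0.15]
Mn 0.333 ang -70.11  F12 9.6 0.5  dpos [0.99, 0.16, 16.91]
```

Stiffness has doubled to about 0.45 N m and the nut is drawn on by about 14°, never backed off. I'll release, lift, and look through the slot at the cross hole from the robot's side.

```bash
cat >> h.py <<'E'
H=C+38.4*N
_e1=np.array([1,0,0.]);_e1-=N*(_e1@N);E1=_e1/np.linalg.norm(_e1);E2=np.cross(N,E1)
def az(d): d=np.radians(d);return np.cos(d)*E1+np.sin(d)*E2
E
python3 - <<'E'
from h import *
c=load('wrist')  # taken at nut view pose
# camera in tool frame from w2 (measured pose then)
Tr=R.from_euler('xyz',[3.136,-0.487,1.571]).as_matrix();tp=np.array([515.032,-93.24,176.706])
W=c['cam_to_world'];Rc=Tr.T@W[:3,:3];pc=Tr.T@(W[:3,3]-tp);print(Rc.round(3).tolist(),pc)
plan(*nutpose(95,-70))
u=az(168)
best=None
til=np.radians(32)
zt=-(np.cos(til)*N+np.sin(til)*u); xt=np.cos(til)*u-np.sin(til)*N
r=tool(zt,np.cross(zt,xt))
vd=r.as_matrix()@Rc[:,2];print('view elev',np.degrees(np.arcsin(-vd@N)))
p=H-250*vd-r.as_matrix()@pc
print('tcp',p,'rel hole h',(p-H)@N,(p-H)@E1,(p-H)@E2)
p0,r0=getcmd()
mid=R.from_rotvec(N*np.radians(5))*tool(-N,[1,0,0])  # ang 5
plan((p0+p)/2,mid)
plan(p,r)
E
```

```text
[[0.001, -0.965, -0.262], [1.0, 0.0, 0.001], [-0.0, -0.262, 0.965]] [  76.08721316    0.39421264 -179.47978136]
row [-0.0004, -0.0732, 0.1377] [0.0, 0.0, 0.0] mm 77.97929160599632 deg 0.0
view elev 42.786331261019434
tcp [491.22758188 -94.29085768 188.04161556] rel hole h 57.92915389352568 -23.427536729672862 4.434247424359334
row [-0.0234, 0.0033, 0.0032] [-0.0013, -0.1956, 0.3679] mm 11.94776975286728 deg 75.0
row [-0.0235, 0.0033, 0.0032] [-0.1436, -0.2961, 0.2887] mm 11.971933215449202 deg 78.8
```

Request:
servo_tool(
  motion=[
    [[0,0,0,0,0,0,0.3],[0,0,0,0,0,0,0.3],[0,0,0,0,0,0,0.3],[-0.0004,-0.0732,0.1377,0,0,0,0.3],[-0.0004,-0.0732,0.1377,0,0,0,0.3],[-0.0004,-0.0732,0.1377,0,0,0,0.3]],
  ],
  newtons=40,
)

```text
clock: 7.2
eef_pos: [515.8, -99.4, 188.0]
eef_rot: [-2.683, -0.167, 0.308]
wrist_force: [0.2, -0.6, 0.1]
finger_gap: 65.6
finger_force: 0.0
```

Request:
servo_tool(
  motion=[
    [[-0.0234,0.0033,0.0032,-0.0013,-0.1956,0.3679,0.1],[-0.0234,0.0033,0.0032,-0.0013,-0.1956,0.3679,0.1],[-0.0234,0.0033,0.0032,-0.0013,-0.1956,0.3679,0.1],[-0.0234,0.0033,0.0032,-0.0013,-0.1956,0.3679,0.1],[-0.0234,0.0033,0.0032,-0.0013,-0.1956,0.3679,0.1],[-0.0234,0.0033,0.0032,-0.0013,-0.1956,0.3679,0.1],[-0.0234,0.0033,0.0032,-0.0013,-0.1956,0.3679,0.1],[-0.0234,0.0033,0.0032,-0.0013,-0.1956,0.3679,0.1],[-0.0234,0.0033,0.0032,-0.0013,-0.1956,0.3679,0.1],[-0.0234,0.0033,0.0032,-0.0013,-0.1956,0.3679,0.1]],
  ],
)

```text
clock: 8.2
eef_pos: [502.7, -95.5, 185.6]
eef_rot: [3.093, -0.487, 1.67]
wrist_force: [0.2, -0.4, -0.1]
finger_gap: 84.5
finger_force: 0.0
```

Request:
servo_tool(
  motion=[
    [[-0.0235,0.0033,0.0032,-0.1436,-0.2961,0.2887,0],[-0.0235,0.0033,0.0032,-0.1436,-0.2961,0.2887,0],[-0.0235,0.0033,0.0032,-0.1436,-0.2961,0.2887,0],[-0.0235,0.0033,0.0032,-0.1436,-0.2961,0.2887,0],[-0.0235,0.0033,0.0032,-0.1436,-0.2961,0.2887,0],[-0.0235,0.0033,0.0032,-0.1436,-0.2961,0.2887,0],[-0.0235,0.0033,0.0032,-0.1436,-0.2961,0.2887,0],[-0.0235,0.0033,0.0032,-0.1436,-0.2961,0.2887,0],[-0.0235,0.0033,0.0032,-0.1436,-0.2961,0.2887,0],[-0.0235,0.0033,0.0032,-0.1436,-0.2961,0.2887,0]],
  ],
)

```text
clock: 9.2
eef_pos: [490.3, -94.0, 187.1]
eef_rot: [2.619, 0.398, 2.685]
wrist_force: [0.6, -1.1, -0.5]
finger_gap: 93.8
finger_force: 0.0
```

Run:
```python
from h import *
st()
c=cam('wrist')
x,y=proj(c,H).astype(int);print(x,y)
im=c['frame'][y-40:y+40,x-45:x+45,::-1]
cv2.imwrite('pics/w3.png',cv2.resize(im,(675,600),interpolation=cv2.INTER_CUBIC))
```

```text
clock 9.2
joints [-0.559, 0.024, 2.024, 0.742, 0.904, -2.198]
eef_pos [490.328, -93.969, 187.083]
eef_rot [2.619, 0.398, 2.685]
wrist_force [0.612, -1.086, -0.549]
moment [-0.117, 0.088, -0.003]
finger_gap 93.812
finger_force 0.0
err [-0.9   0.34 -0.96] [ 0.02 -0.05 -0.04]
321 204
```

View pics/w3.png

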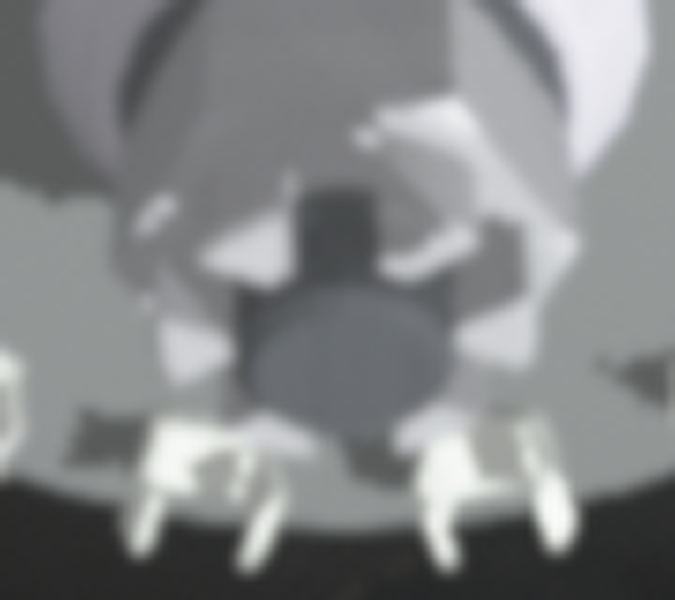

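The view shows the slot facing the camera at crop (337,235), with a dark interior and the shaft end at (348,362). I'll read the brightness in the slot numerically to find the hole.

Run:
```python
from h import *
c=load('wrist');g=c['frame'].astype(int).mean(2).astype(int)
ox,oy=321-45,204-40
print('cols',list(range(ox+36,ox+56)))
for v in range(oy+20,oy+44): print(v,g[v,ox+36:ox+56])
for h,r in((0,11),(-4,11),(4,11)):
    for a in(162,168,174): print(h,r,a,proj(c,H+h*N+r*az(a)).round(1))
print(proj(c,H+9.6*N))
```

```text
cols [312, 313, 314, 315, 316, 317, 318, 319, 320, 321, 322, 323, 324, 325, 326, 327, 328, 329, 330, 331]
184 [124 123 123 124 125 124 125 125 125 126 127 131 137 140 140 141 145 150
 154 157]
185 [124 124 126 126 126 125 126 126 126 126 125 126 128 128 130 134 141 148
 152 156]
186 [124 128 134 132 127 125 125 125 125 124 125 125 124 126 126 130 136 144
 151 155]
187 [126 134 144 139 128 123 121 121 120 120 120 121 122 122 125 127 130 137
 146 152]
188 [127 138 151 142 126 117 113 111 109 108 109 110 112 116 120 125 127 131
 139 148]
189 [129 139 149 138 116 104  98  94  92  92  92  93  98 104 114 122 125 127
 131 140]
190 [132 140 142 126 102  88  84  80  80  79  80  82  84  94 109 121 125 126
 128 132]
191 [142 146 139 115  92  82  78  76  75  75  75  76  80  91 109 123 128 129
 128 129]
192 [161 159 143 112  90  83  78  75  74  74  74  75  78  89 108 124 129 130
 129 129]
193 [180 175 150 115  89  81  77  74  73  73  73  74  76  85 105 120 127 129
 130 129]
194 [196 187 157 116  87  77  74  73  73  72  72  73  75  83 101 117 124 126
 127 129]
195 [205 193 162 118  86  74  72  73 
[... 629 characters left out ...]
 97  98  99 102 107
 109 106]
203 [ 91  87  85  86  88  91  96  98 100 102 106 106 106 106 105 105 103 103
 101  98]
204 [ 83  85  88  92  93  95  99 101 103 106 108 110 109 110 110 111 111 111
 108 104]
205 [ 85  88  91  94  96  98 100 103 105 107 109 110 111 111 112 114 114 115
 114 111]
206 [ 88  90  94  98  99 101 103 105 108 108 109 110 110 111 111 113 114 115
 116 115]
207 [ 90  94  99 103 105 106 107 107 109 110 109 109 109 110 111 112 112 114
 115 115]
0 11 162 [323.2 193.9]
0 11 168 [321.6 193.9]
0 11 174 [320.  193.9]
-4 11 162 [323.2 190. ]
-4 11 168 [321.6 190. ]
-4 11 174 [320. 190.]
4 11 162 [323.2 197.9]
4 11 168 [321.6 197.8]
4 11 174 [320.  197.9]
[321.58680012 213.75581267]
```

Run:
```python
from h import *
c=load('wrist');g=c['frame'].astype(float)[178:232,292:352,::-1]
g=np.clip((g-60)/(125-60),0,1)*255
cv2.imwrite('pics/w4.png',cv2.resize(g.astype(np.uint8),(660,594),interpolation=cv2.INTER_LANCZOS4))
```

```text
(no output)
```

View pics/w4.png

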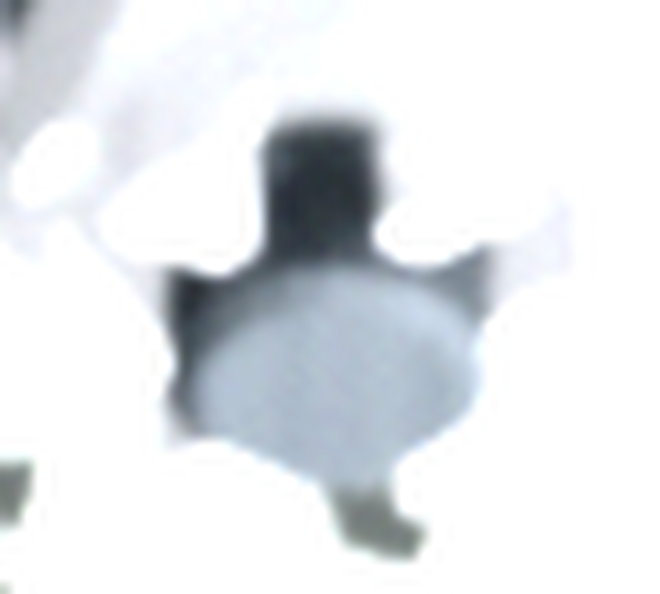

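The stretched crop shows the dark hole around (330,190) in the slot that spans x 265–380. It sits slightly to the clockwise side, about 2° short. The stiffness onset (between −53° and −58°, plus 16.6°) agrees with a target of about −72°. I'll regrip on another pair of flats and draw it on 2° more.

Run:
```python
from h import *
plan(*nutpose(60,50));plan(*nutpose(17,50));plan(*nutpose(17,48))
```

```text
row [0.0471, 0.0262, -0.0682] [0.0792, 0.2135, -0.0578] mm 43.464809551879036 deg 42.3
row [0.0002, 0.0404, -0.0759] [-0.0, -0.0, 0.0] mm 43.012010381071306 deg 0.0
row [0.0, 0.0, -0.0] [-0.0, 0.0052, -0.0098] mm 0.027478981162235672 deg 2.0
```

Request:
servo_tool(
  motion=[
    [[0,0,0,0.0396,0.1067,-0.0289,0.3],[0,0,0,0.0792,0.2135,-0.0578,0.3],[0,0,0,0.0792,0.2135,-0.0578,0.3],[0,0,0,0.0792,0.2135,-0.0578,0.3],[0.0471,0.0262,-0.0682,0.0792,0.2135,-0.0578,0.3],[0.0471,0.0262,-0.0682,0.0792,0.2135,-0.0578,0.3],[0.0471,0.0262,-0.0682,0.0792,0.2135,-0.0578,0.3],[0.0471,0.0262,-0.0682,0.0792,0.2135,-0.0578,0.3]],
  ],
)

```text
clock: 10.05
eef_pos: [514.8, -81.4, 155.5]
eef_rot: [2.754, -0.302, 2.501]
wrist_force: [-0.9, 0.7, 0.4]
finger_gap: 65.5
finger_force: 0.0
```

Request:
servo_tool(
  motion=[
    [[0.0001,0.0202,-0.038,0,0,0,0.3],[0.0002,0.0404,-0.0759,0,0,0,0.3],[0.0002,0.0404,-0.0759,0,0,0,0.3],[0.0002,0.0404,-0.0759,0,0,0,0.3],[0.0002,0.0404,-0.0759,0,0,0,1],[0.0002,0.0404,-0.0759,0,0,0,1],[0.0002,0.0404,-0.0759,0,0,0,1],[0.0002,0.0404,-0.0759,0,0,0,1],[0.0002,0.0404,-0.0759,0,0,0,1],[0.0002,0.0404,-0.0759,0,0,0,1]],
  ],
  newtons=50,
)

```text
clock: 11.05
eef_pos: [514.9, -61.5, 116.3]
eef_rot: [2.754, -0.304, 2.502]
wrist_force: [-3.6, -4.8, 5.6]
finger_gap: 41.7
finger_force: 49.9
```

Run:
```python
from h import *
nst()
```

```text
clock 11.05
joints [-0.418, 0.424, 1.652, 0.461, 1.304, -1.466]
eef_pos [514.873, -61.493, 116.339]
eef_rot [2.754, -0.304, 2.502]
wrist_force [-3.631, -4.759, 5.568]
moment [-0.552, 0.418, 0.545]
finger_gap 41.702
finger_force 49.894
err [-0.   -0.48  0.34] [-0.06 -0.91  1.71]
Mn 0.286 ang 49.93  F12 -3.6 -1.6  dpos [-0.02, -0.27, 17.55]
```

Request:
servo_tool(
  motion=[
    [[0,0,0,0,0.0026,-0.0049,1],[0,0,0,0,0.0052,-0.0098,1],[0,0,0,0,0.0052,-0.0098,1]],
  ],
)

```text
clock: 11.35
eef_pos: [514.9, -61.5, 116.4]
eef_rot: [2.765, -0.317, 2.467]
wrist_force: [-4.7, -4.8, 6.0]
finger_gap: 41.6
finger_force: 50.0
```

Run:
```python
from h import *
nst()
plan(*nutpose(95,48))
# pin from top camera
c=load('top');im=c['frame'].astype(int);g=im.mean(2)
m=np.zeros((400,640),np.uint8);m[208:258,203:226]=(g[208:258,203:226]>75)
v,u=np.nonzero(m);print(len(u),u.min(),u.max(),v.min(),v.max())
for r in range(v.min(),v.max()+1):
    k=u[v==r]
    if len(k): print(r,k.min(),k.max(),(g[r,k]@k/g[r,k].sum()).round(2),g[r,k].max().round(),end=' | ')
```

```text
clock 11.35
joints [-0.418, 0.424, 1.652, 0.461, 1.304, -1.431]
eef_pos [514.888, -61.501, 116.36]
eef_rot [2.765, -0.317, 2.467]
wrist_force [-4.732, -4.803, 5.98]
moment [-0.55, 0.358, 0.631]
finger_gap 41.578
finger_force 49.967
err [ 0.01 -0.49  0.36] [-0.07  0.04 -0.07]
Mn 0.391 ang 47.91  F12 -4.7 -1.4  dpos [-0.0, -0.27, 17.57]
row [-0.0004, -0.0732, 0.1377] [-0.0, -0.0, 0.0] mm 77.97929160599634 deg 0.0
114 210 216 217 251
217 211 215 212.71 195.0 | 218 210 215 211.87 149.0 | 219 210 215 211.78 146.0 | 220 210 216 213.73 165.0 | 221 211 215 213.46 96.0 | 222 211 214 212.64 206.0 | 223 211 215 212.69 247.0 | 224 211 215 212.66 219.0 | 225 211 215 212.84 234.0 | 226 211 215 212.8 207.0 | 227 211 215 212.82 243.0 | 228 211 214 212.47 209.0 | 229 211 215 212.89 236.0 | 230 211 215 213.13 219.0 | 231 211 215 213.04 181.0 | 232 211 215 213.13 245.0 | 233 211 215 213.05 255.0 | 234 212 215 213.35 151.0 | 235 213 214 213.41 206.0 | 236 213 214 213.42 211.0 | 237 213 214 213.41 210.0 | 238 213 214 213.42 208.0 | 239 213 214 213.42 207.0 | 240 213 214 213.49 161.0 | 241 213 214 213.56 161.0 | 242 213 215 213.89 172.0 | 243 213 215 213.92 179.0 | 244 213 215 213.91 170.0 | 245 214 215 214.34 164.0 | 246 214 215 214.34 171.0 | 247 214 215 214.35 195.0 | 248 214 215 214.34 179.0 | 249 214 215 214.35 203.0 | 250 214 215 214.36 217.0 | 251 214 214 214.0 120.0 |
```

Run:
```python
from h import *
c=load('top')
sh=onz(c,213.2,233.8,7);tp=onz(c,214.45,251.3,7);rg=onz(c,212.9,216.5,7)
print(sh,tp,rg,np.linalg.norm(sh-tp),np.linalg.norm(rg-sh))
d=(tp-rg);d[2]=0;d/=np.linalg.norm(d);print('dir',d,np.degrees(np.arctan2(d[1],d[0])))
g=sh-20*d
r=tool([0,0,-1],np.cross([0,0,-1],d))
p=np.array([g[0],g[1],125.])
p0,r0=getcmd();rv=(r*r0.inv()).as_rotvec();print(np.degrees(rv))
plan((p0+p)/2+[0,0,40],R.from_rotvec(rv/2)*r0);plan(p,r)
```

```text
[427.72385739 325.72564261   7.        ] [377.23814023 318.92167362   7.        ] [478.40644621 329.8233484    7.        ] 50.942140034469105 50.84796949297213
dir [-0.99424421 -0.10713758  0.        ] -173.84966456452378
[-26.38989735 -11.60665928  47.21188522]
row [-0.0671, 0.4255, 0.0202] [-0.0733, -0.0322, 0.1311] mm 215.60045726546105 deg 27.7
row [-0.067, 0.4255, -0.1399] [-0.0733, -0.0323, 0.1312] mm 226.42504554932785 deg 27.7
```

Request:
servo_tool(
  motion=[
    [[0,0,0,0,0,0,0.3],[0,0,0,0,0,0,0.3],[0,0,0,0,0,0,0.3],[-0.0004,-0.0732,0.1377,0,0,0,0.3],[-0.0004,-0.0732,0.1377,0,0,0,0.3],[-0.0004,-0.0732,0.1377,0,0,0,0.3]],
  ],
)

```text
clock: 11.95
eef_pos: [515.9, -99.3, 187.9]
eef_rot: [2.763, -0.313, 2.467]
wrist_force: [0.5, 1.1, -1.2]
finger_gap: 65.4
finger_force: 0.0
```

Request:
servo_tool(
  motion=[
    [[-0.0671,0.4255,0.0202,-0.0733,-0.0322,0.1311,0.2],[-0.0671,0.4255,0.0202,-0.0733,-0.0322,0.1311,0.2],[-0.0671,0.4255,0.0202,-0.0733,-0.0322,0.1311,0.2],[-0.0671,0.4255,0.0202,-0.0733,-0.0322,0.1311,0.2],[-0.0671,0.4255,0.0202,-0.0733,-0.0322,0.1311,0.2],[-0.0671,0.4255,0.0202,-0.0733,-0.0322,0.1311,0.2]],
  ],
)

```text
clock: 12.55
eef_pos: [480.1, 117.5, 194.3]
eef_rot: [2.924, -0.123, 2.851]
wrist_force: [-1.3, -0.6, -0.3]
finger_gap: 75.0
finger_force: 0.0
```

Request:
servo_tool(
  motion=[
    [[-0.067,0.4255,-0.1399,-0.0733,-0.0323,0.1312,0.2],[-0.067,0.4255,-0.1399,-0.0733,-0.0323,0.1312,0.2],[-0.067,0.4255,-0.1399,-0.0733,-0.0323,0.1312,0.2],[-0.067,0.4255,-0.1399,-0.0733,-0.0323,0.1312,0.2],[-0.067,0.4255,-0.1399,-0.0733,-0.0323,0.1312,0.2],[-0.067,0.4255,-0.1399,-0.0733,-0.0323,0.1312,0.2],[-0.067,0.4255,-0.1399,-0.0733,-0.0323,0.1312,0.2],[-0.067,0.4255,-0.1399,-0.0733,-0.0323,0.1312,0.2]],
  ],
)

```text
clock: 13.35
eef_pos: [448.3, 326.5, 125.1]
eef_rot: [-3.141, 0.0, -3.037]
wrist_force: [-0.5, -0.4, -0.1]
finger_gap: 75.1
finger_force: 0.0
```

Run:
```python
from h import *
st()
c=cam('wrist')
print(proj(c,[447.6,327.9,7]),proj(c,[427.7,325.7,7]),proj(c,[377.2,318.9,7]))
x,y=proj(c,[425,325,7]).astype(int)
x=max(x,80);y=max(y,80)
cv2.imwrite('pics/w5.png',cv2.resize(c['frame'][y-80:y+80,x-80:x+80,::-1],(600,600),interpolation=cv2.INTER_CUBIC));print(x,y)
```

```text
clock 13.35
joints [0.564, 0.388, 1.598, -0.001, 1.155, -1.111]
eef_pos [448.325, 326.486, 125.05]
eef_rot [-3.141, 0.0, -3.037]
wrist_force [-0.549, -0.415, -0.089]
moment [0.1, -0.092, -0.048]
finger_gap 75.09
finger_force 0.0
err [ 0.7  -1.41  0.05] [-0.03 -0.01 -0.17]
[322.8074013  196.88182668] [322.7251155  175.49239308] [321.10794717 117.56616478]
322 172
```

View pics/w5.png

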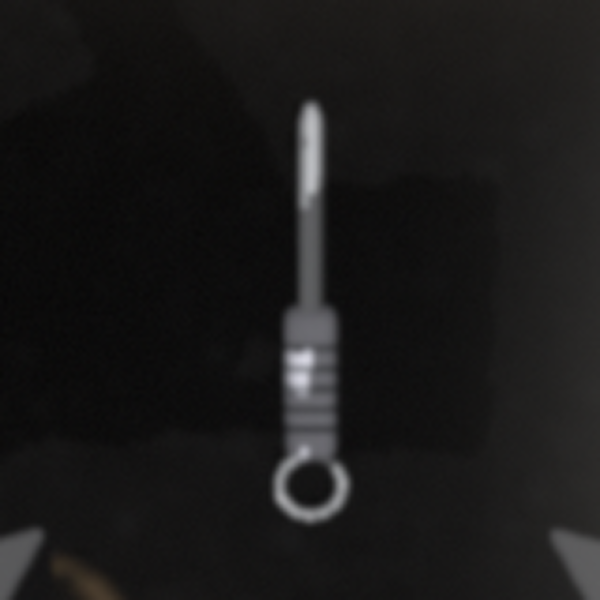

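The pin shows clearly: tip at crop (311,101), shoulder at (311,306), grip back end at (311,456), ring end at (311,521). It is vertical in the image, so it is already parallel to the tool's x axis.

Run:
```python
from h import *
c=load('wrist')
f=lambda a,b,z:onz(c,242+(a+.5)/3.75-.5,92+(b+.5)/3.75-.5,z)
tip,sh,ge,re=f(311,101,7),f(311,306,12),f(311,456,14),f(311,521,7)
print(tip,sh,ge,re,np.linalg.norm(tip-f(311,306,7)),np.linalg.norm((sh-ge)[:2]))
d=tip-re;d[2]=0;L=np.linalg.norm(d);d/=L;print('L',L,'yaw',np.degrees(np.arctan2(d[1],d[0])))
O=(tip-48*d+ re+54*d)/2;print('shoulder',O)
g=O-20*d
r=tool([0,0,-1],np.cross([0,0,-1],d))
plan([g[0],g[1],30],r);plan([g[0],g[1],2.5],r)
```

```text
[377.72281706 321.97484115   7.        ] [424.58303778 326.99883369  12.        ] [461.00271307 330.92060432  14.        ] [480.21968252 333.06311798   7.        ] 48.01774606761817 36.63022021714071
L 103.0948946969912 yaw -173.82566174274103
shoulder [425.98865208 327.19631732   7.        ]
row [-0.0035, 0.0029, -0.19] [-0.0, 0.0, 0.0001] mm 95.02330755655171 deg 0.0
row [-0.0, 0.0, -0.055] [-0.0, 0.0, 0.0] mm 27.496000631612787 deg 0.0
```

Request:
servo_tool(
  motion=[
    [[-0.0035,0.0029,-0.19,0,0,0,0.5],[-0.0035,0.0029,-0.19,0,0,0,0.5],[-0.0035,0.0029,-0.19,0,0,0,0.5],[-0.0035,0.0029,-0.19,0,0,0,0.5],[-0.0035,0.0029,-0.19,0,0,0,0.5]],
  ],
)

```text
clock: 13.9
eef_pos: [447.3, 329.7, 32.7]
eef_rot: [3.14, 0.004, -3.036]
wrist_force: [0.3, -0.2, 0.5]
finger_gap: 47.2
finger_force: 0.0
```

Request:
servo_tool(
  motion=[
    [[0,0,-0.0275,0,0,0,0.5],[0,0,-0.055,0,0,0,0.5],[0,0,-0.055,0,0,0,0.5],[0,0,-0.055,0,0,0,0.5],[0,0,-0.055,0,0,0,1],[0,0,-0.055,0,0,0,1],[0,0,-0.055,0,0,0,1],[0,0,-0.055,0,0,0,1],[0,0,-0.055,0,0,0,1],[0,0,-0.055,0,0,0,1]],
  ],
  newtons=35,
)

```text
clock: 14.9
eef_pos: [445.9, 329.4, 2.6]
eef_rot: [-3.141, 0.0, -3.035]
wrist_force: [-0.4, -0.0, 1.2]
finger_gap: 11.8
finger_force: 35.0
```

Run:
```python
from h import *
st()
```

```text
clock 14.9
joints [0.57, 0.56, 1.673, -0.001, 0.909, -1.106]
eef_pos [445.91, 329.365, 2.589]
eef_rot [-3.141, 0.0, -3.035]
wrist_force [-0.364, -0.015, 1.229]
moment [0.054, -0.052, 0.033]
finger_gap 11.77
finger_force 35.0
err [0.04 0.02 0.09] [-0.02 -0.02 -0.09]
```

Grasped (11.8 mm gap, matching the 12 mm grip). Now for the pre-insertion pose on the far side of the nut.

```bash
cat >> h.py <<'E'
S=np.array([514.75,-75.74,143.25]);C=S-48*N;H=C+38.4*N
def ins(s,a=168,dh=0,dl=0):
    d=az(a);r=tool(-N,np.cross(-N,d));return H+dh*N+dl*np.cross(N,d)-s*d-r.as_matrix()@[39,0,-4.4],r
E
python3 - <<'E'
from h import *
p0,r0=getcmd();plan(p0+[0,0,180],r0)
p,r=ins(57);p0,r0=getcmd();rv=(r*r0.inv()).as_rotvec();q=p+60*N
plan((p0+q)/2,R.from_rotvec(rv/2)*r0);plan(q,r);plan(p+3*N,r);print(p)
E
```

```text
row [0.0, 0.0, 0.36] [0.0, 0.0, 0.0] mm 180.0 deg 0.0
row [0.1626, -0.4444, -0.0078] [0.0772, 0.0119, -0.0496] mm 236.66020189625374 deg 16.7
row [0.1627, -0.4445, -0.0077] [0.0772, 0.0119, -0.0495] mm 236.6819907774984 deg 16.6
row [0.0003, 0.0536, -0.1007] [-0.0, -0.0, -0.0001] mm 57.009944630708574 deg 0.0
[608.69374692 -86.92289248 121.76709215]
```

Request:
servo_tool(
  motion=[
    [[0,0,0.36,0,0,0,1],[0,0,0.36,0,0,0,1],[0,0,0.36,0,0,0,1],[0,0,0.36,0,0,0,1],[0,0,0.36,0,0,0,1],[0,0,0.36,0,0,0,1]],
  ],
)

```text
clock: 15.5
eef_pos: [445.8, 329.3, 182.3]
eef_rot: [-3.141, 0.0, -3.035]
wrist_force: [0.8, 0.1, -1.1]
finger_gap: 11.6
finger_force: 35.0
```

Request:
servo_tool(
  motion=[
    [[0.1626,-0.4444,-0.0078,0.0772,0.0119,-0.0496,1],[0.1626,-0.4444,-0.0078,0.0772,0.0119,-0.0496,1],[0.1626,-0.4444,-0.0078,0.0772,0.0119,-0.0496,1],[0.1626,-0.4444,-0.0078,0.0772,0.0119,-0.0496,1],[0.1626,-0.4444,-0.0078,0.0772,0.0119,-0.0496,1],[0.1626,-0.4444,-0.0078,0.0772,0.0119,-0.0496,1]],
  ],
)

```text
clock: 16.1
eef_pos: [527.7, 103.4, 176.5]
eef_rot: [2.9, -0.033, 3.09]
wrist_force: [0.2, 0.7, -1.9]
finger_gap: 11.6
finger_force: 35.0
```

Request:
servo_tool(
  motion=[
    [[0.1627,-0.4445,-0.0077,0.0772,0.0119,-0.0495,1],[0.1627,-0.4445,-0.0077,0.0772,0.0119,-0.0495,1],[0.1627,-0.4445,-0.0077,0.0772,0.0119,-0.0495,1],[0.1627,-0.4445,-0.0077,0.0772,0.0119,-0.0495,1],[0.1627,-0.4445,-0.0077,0.0772,0.0119,-0.0495,1],[0.1627,-0.4445,-0.0077,0.0772,0.0119,-0.0495,1],[0.1627,-0.4445,-0.0077,0.0772,0.0119,-0.0495,1],[0.1627,-0.4445,-0.0077,0.0772,0.0119,-0.0495,1]],
  ],
)

```text
clock: 16.9
eef_pos: [608.2, -113.5, 174.0]
eef_rot: [2.662, -0.097, 2.955]
wrist_force: [0.1, -0.6, -1.1]
finger_gap: 11.8
finger_force: 35.0
```

Request:
servo_tool(
  motion=[
    [[0.0001,0.0268,-0.0503,0,0,0,1],[0.0003,0.0536,-0.1007,0,0,0,1],[0.0003,0.0536,-0.1007,0,0,0,1],[0.0003,0.0536,-0.1007,0,0,0,1],[0.0003,0.0536,-0.1007,0,0,0,1]],
  ],
)

```text
clock: 17.4
eef_pos: [609.2, -88.5, 126.0]
eef_rot: [2.663, -0.094, 2.954]
wrist_force: [-0.5, -0.1, -1.4]
finger_gap: 11.4
finger_force: 35.0
```

Run:
```python
from h import *
st()
c=cam('wrist')
u=az(-12)
print('shaft',proj(c,S),'tip',proj(c,H+3*N+28*u),'sh',proj(c,H+3*N+76*u))
a=proj(c,H+25*u).astype(int);x=max(50,a[0]);y=max(60,a[1]);print(x,y)
cv2.imwrite('pics/w6.png',cv2.resize(c['frame'][y-60:y+60,x-60:x+60,::-1],(600,600),interpolation=cv2.INTER_CUBIC))
```

```text
clock 17.4
joints [-0.397, 0.611, 1.339, 0.455, 1.408, -1.882]
eef_pos [609.202, -88.517, 126.041]
eef_rot [2.663, -0.094, 2.954]
wrist_force [-0.487, -0.126, -1.44]
moment [-0.242, -0.126, 0.038]
finger_gap 11.398
finger_force 34.999
err [ 0.53 -0.21  1.65] [-0.08 -0.08 -0.05]
shaft [319.08269441  67.60246982] tip [319.21974453 127.15760915] sh [319.28679919 215.55085011]
319 121
```

View pics/w6.png

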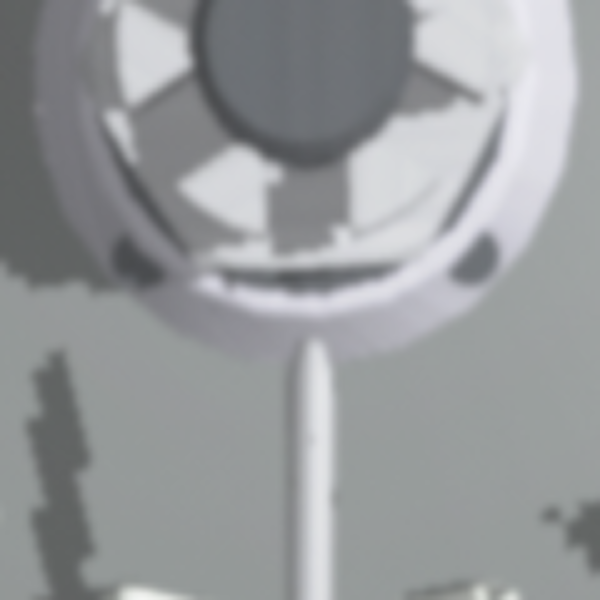

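The pin tip is at crop (313,340), its shank at x≈315, the slot spans 268–350 (centre 309), and the shaft end centre is at x≈303. The pin runs about 1.3 mm to the right of the shaft axis. I'll check height and lateral offset from a settled frame.

Run:
```python
from h import *
st()
c=cam('wrist');P=pts(c);g=c['frame'].astype(int).mean(2)
h=(P-C)@N
print('shaft end h',np.median(h[62:74,313:326]),'crown?')
for v in(140,150,160,170): print(v,g[v,314:332].astype(int),h[v,319:325].round(1))
for v in(97,100,103,106): print(v,g[v,308:334].astype(int))
# shaft end blob
m=np.zeros((400,640),np.uint8);m[40:96,290:350]=g[40:96,290:350]<122
n,l,s,ce=cv2.connectedComponentsWithStats(m);k=1+s[1:,4].argmax();print(s[k],ce[k])
for v in(55,60,65,70,75,80,85,90):
    q=np.nonzero(l[v]==k)[0];print(v,q.min(),q.max(),(q.min()+q.max())/2)
```

```text
clock 17.45
joints [-0.397, 0.611, 1.339, 0.455, 1.407, -1.882]
eef_pos [609.189, -88.718, 125.946]
eef_rot [2.663, -0.094, 2.953]
wrist_force [-0.131, 0.208, -1.528]
moment [-0.214, -0.132, 0.032]
finger_gap 11.334
finger_force 35.0
err [ 0.51 -0.41  1.55] [-0.08 -0.08 -0.07]
shaft end h 47.62592064095444 crown?
140 [154 146 134 134 149 170 193 213 225 228 220 194 169 157 155 155 155 155] [46.2 44.9 45.4 45.7 44.6 44.8]
150 [153 147 138 137 151 173 195 213 224 226 218 192 169 157 154 154 154 154] [45.2 44.8 45.3 45.  45.7 43.9]
160 [152 147 137 138 154 174 196 214 224 224 209 173 153 152 154 154 154 154] [45.2 45.  44.5 45.7 45.  44.8]
170 [152 146 137 138 154 175 194 210 221 223 210 183 162 154 153 153 152 152] [43.7 45.4 44.8 45.9 44.8 43.8]
97 [215 215 214 205 186 174 165 149 136 131 131 131 131 131 131 132 132 132
 133 135 150 177 201 211 216 217]
100 [214 214 213 203 175 147 136 133 133 134 134 134 134 134 134 134 134 134
 134 136 150 177 200 211 216 217]
103 [216 216 214 203 174 146 134 132 131 132 132 131 132 132 132 132 132 133
 133 134 143 167 195 210 216 217]
106 [186 195 201 202 189 162 141 135 134 134 134 134 134 134 134 135 137 148
 170 183 186 188 194 198 199 199]
[ 290   45   59   51 1754] [318.41790194  69.24743444]
55 300 336 318.0
60 298 338 318.0
65 297 340 318.5
70 298 340 319.0
75 297 344 320.5
80 291 339 315.0
85 302 335 318.5
90 310 329 319.5
```

Height agrees with the depth readings: the shaft end sits 2.6 mm above the top of the pin, as expected at this lift. The slot lies near azimuth −9°, so I'll set the pin along 170.5° with a small lateral correction, just outside the crown.

Run:
```python
from h import *
plan(*ins(52,170.5,0,.4));
```

```text
row [-0.0084, 0.0108, -0.001] [-0.0001, -0.0066, 0.0123] mm 6.861823121186365 deg 2.5
```

Request:
servo_tool(
  motion=[
    [[-0.0084,0.0108,-0.001,-0.0001,-0.0066,0.0123,1],[-0.0084,0.0108,-0.001,-0.0001,-0.0066,0.0123,1],[-0.0084,0.0108,-0.001,-0.0001,-0.0066,0.0123,1],[-0.0084,0.0108,-0.001,-0.0001,-0.0066,0.0123,1],[-0.0084,0.0108,-0.001,-0.0001,-0.0066,0.0123,1],[-0.0084,0.0108,-0.001,-0.0001,-0.0066,0.0123,1]],
  ],
)

```text
clock: 18.1
eef_pos: [604.5, -83.1, 123.9]
eef_rot: [2.659, -0.075, 2.992]
wrist_force: [0.6, 0.3, -0.4]
finger_gap: 11.7
finger_force: 35.0
```

Run:
```python
from h import *
st()
s=manip.read_state();p,_=getcmd();e=s['eef_pos']-p;print('err N',e@N,'lat(az80)',e@az(80.5),'along',e@az(170.5))
c=cam('wrist');P=pts(c);g=c['frame'].astype(int).mean(2);h=(P-C)@N
x,y=proj(c,S).astype(int);print(x,y)
print('shaft end h',np.median(h[y-6:y+6,x-6:x+6]))
for v in(90,95,100,105,150,160): print(v,g[v,304:340].astype(int))
for v in range(y-20,y+21,5): print(v,g[v,x-26:x+26].astype(int))
print('pin h',np.median(h[140:175,318:323]))
plan(*ins(28,170.5,0,.4),n=6);plan(*ins(0,170.5,0,.4),n=7)
```

```text
clock 18.1
joints [-0.392, 0.601, 1.36, 0.457, 1.397, -1.925]
eef_pos [604.548, -83.062, 123.911]
eef_rot [2.659, -0.075, 2.992]
wrist_force [0.586, 0.273, -0.43]
moment [-0.281, -0.152, 0.025]
finger_gap 11.723
finger_force 35.0
err [ 0.07 -0.15  0.01] [-0.03  0.05 -0.09]
err N 0.0849887161062268 lat(az80) -0.11546644038625972 along -0.09322466464542015
321 78
shaft end h 47.5608623671412
90 [ 87  99 107 110 112 111 112 112 112 111 110 109 109 110 110 111 112 112
 112 111 111 112 112 113 113 113 113 113 113 112 111 111 110 110 109 109]
95 [ 94  82  79  82  90  98 105 109 111 111 110 110 109 110 111 112 112 112
 112 112 112 112 113 113 113 113 113 113 111 108 106 105 106 113 134 159]
100 [139 150 160 164 158 140 117  98  87  84  85  87  90  92  95  98  99 100
 101 100  99  99  99  99  98  98 101 107 121 144 169 188 200 207 209 210]
105 [210 211 212 213 213 213 213 209 202 199 197 183 154 129 120 115 112 112
 114 114 116 118 122 125 129 151 185 204 210 213 215 216 216 215 215 214]
150 [151 151 151 151 151 151 151 151 151 152 151 145 135 134 149 170 191 211
 223 225 216 190 167 155 152
[... 2433 characters left out ...]
5.998468023037661 deg 0.0
row [-0.0394, 0.0059, 0.003] [0.0, 0.0, 0.0] mm 19.998085028797078 deg 0.0
row [-0.0473, 0.0071, 0.0036] [0.0, 0.0, 0.0] mm 23.997702034556493 deg 0.0
row [-0.0079, 0.0012, 0.0006] [0.0, 0.0, 0.0] mm 4.002160075806595 deg 0.0
row [-0.0158, 0.0023, 0.0012] [0.0, 0.0, 0.0] mm 8.00432015161319 deg 0.0
row [-0.0237, 0.0035, 0.0018] [0.0, 0.0, 0.0] mm 12.006480227419784 deg 0.0
row [-0.0316, 0.0047, 0.0024] [0.0, 0.0, 0.0] mm 16.00864030322638 deg 0.0
row [-0.0395, 0.0059, 0.003] [0.0, 0.0, 0.0] mm 20.010800379032975 deg 0.0
row [-0.0474, 0.007, 0.0036] [0.0, 0.0, 0.0] mm 24.01296045483957 deg 0.0
row [-0.0553, 0.0082, 0.0042] [0.0, 0.0, 0.0] mm 28.01512053064616 deg 0.0
```

Reading the shaft disc's edges without its shaded side puts its centre at 322.5 px, the slot at 322.6 and the pin at about 320.7. So I shift back about 0.7 mm, go 0.3 mm lower, then feed in while watching the force.

Run:
```python
from h import *
d=az(170.5);print('x')
import json
# commanded is still ins(52,170.5,0,.4)
p,r=ins(52,170.5,0,.4);json.dump(dict(p=p.tolist(),r=r.as_rotvec().tolist()),open('cmd.json','w'))
plan(*ins(52,170,-.3,-.3));plan(*ins(24,170,-.3,-.3),n=2);plan(*ins(1,170,-.3,-.3),n=2)
```

```text
x
row [-0.0, 0.0001, -0.0006] [0.0, 0.0013, -0.0025] mm 0.31442081711885567 deg 0.5
row [-0.0276, 0.0043, 0.0022] [0.0, 0.0, 0.0] mm 14.007983442641248 deg 0.0
row [-0.0552, 0.0087, 0.0044] [0.0, 0.0, 0.0] mm 28.015966885282495 deg 0.0
row [-0.0226, 0.0035, 0.0018] [0.0, 0.0, 0.0] mm 11.494398689068534 deg 0.0
row [-0.0453, 0.0071, 0.0036] [0.0, 0.0, 0.0] mm 22.98879737813707 deg 0.0
```

Request:
servo_tool(
  motion=[
    [[0,0.0001,-0.0006,0,0.0013,-0.0025,1],[0,0.0001,-0.0006,0,0.0013,-0.0025,1],[0,0.0001,-0.0006,0,0.0013,-0.0025,1]],
  ],
)

```text
clock: 18.45
eef_pos: [604.5, -82.9, 123.6]
eef_rot: [2.659, -0.08, 2.984]
wrist_force: [0.1, -0.3, -0.9]
finger_gap: 11.7
finger_force: 35.0
```

Request:
servo_tool(
  motion=[
    [[-0.0069,0.0011,0.0006,0,0,0,1],[-0.0138,0.0022,0.0011,0,0,0,1],[-0.0207,0.0033,0.0017,0,0,0,1],[-0.0276,0.0043,0.0022,0,0,0,1]],
  ],
)

```text
clock: 18.85
eef_pos: [590.3, -80.7, 124.8]
eef_rot: [2.66, -0.079, 2.984]
wrist_force: [0.4, -0.2, -0.6]
finger_gap: 12.0
finger_force: 35.0
```

Run:
```python
from h import *
st()
```

```text
clock 18.85
joints [-0.397, 0.57, 1.407, 0.457, 1.384, -1.928]
eef_pos [590.308, -80.661, 124.8]
eef_rot [2.66, -0.079, 2.984]
wrist_force [0.445, -0.162, -0.647]
moment [-0.217, -0.163, 0.012]
finger_gap 12.007
finger_force 35.0
err [36.08 -5.71 -2.79] [-0.04  0.03 -0.07]
```

The tip is at 9 mm radius, inside the hole entrance, with no contact force. I'll continue.

Request:
servo_tool(
  motion=[
    [[-0.0069,0.0011,0.0006,0,0,0,1],[-0.0138,0.0022,0.0011,0,0,0,1],[-0.0207,0.0033,0.0017,0,0,0,1],[-0.0276,0.0043,0.0022,0,0,0,1]],
  ],
)

```text
clock: 19.25
eef_pos: [576.6, -78.5, 125.8]
eef_rot: [2.659, -0.079, 2.984]
wrist_force: [0.1, 0.2, -0.8]
finger_gap: 11.9
finger_force: 35.0
```

Request:
servo_tool(
  motion=[
    [[-0.0065,0.001,0.0005,0,0,0,1],[-0.0129,0.002,0.001,0,0,0,1],[-0.0194,0.003,0.0015,0,0,0,1],[-0.0259,0.0041,0.0021,0,0,0,1]],
  ],
)

```text
clock: 19.65
eef_pos: [563.7, -76.5, 126.9]
eef_rot: [2.66, -0.079, 2.984]
wrist_force: [-0.7, -0.2, -0.4]
finger_gap: 11.5
finger_force: 35.0
```

Run:
```python
from h import *
st()
```

```text
clock 19.65
joints [-0.408, 0.513, 1.491, 0.457, 1.365, -1.949]
eef_pos [563.651, -76.48, 126.854]
eef_rot [2.66, -0.079, 2.984]
wrist_force [-0.675, -0.207, -0.416]
moment [-0.203, -0.115, -0.009]
finger_gap 11.546
finger_force 34.999
err [ 9.42 -1.53 -0.74] [-0.04  0.03 -0.07]
```

Request:
servo_tool(
  motion=[
    [[-0.0065,0.001,0.0005,0,0,0,1],[-0.0129,0.002,0.001,0,0,0,1],[-0.017,0.0026,0.0013,0,0,0,1],[-0.0194,0.003,0.0015,0,0,0,1],[-0.0194,0.003,0.0015,0,0,0,1]],
  ],
)

```text
clock: 20.15
eef_pos: [554.8, -75.2, 127.8]
eef_rot: [2.66, -0.078, 2.984]
wrist_force: [5.4, -0.5, -1.4]
finger_gap: 11.3
finger_force: 35.0
```

Request:
servo_tool(
  motion=[
    [[-0.002,0.0003,0.0002,0,0,0,1],[-0.002,0.0003,0.0002,0,0,0,1],[-0.002,0.0003,0.0002,0,0,0,1]],
  ],
)

```text
clock: 20.45
eef_pos: [553.5, -75.1, 128.1]
eef_rot: [2.66, -0.079, 2.984]
wrist_force: [2.3, -2.1, 3.1]
finger_gap: 11.8
finger_force: 35.0
```

Request:
servo_tool(
  motion=[
    [[-0.002,0.0003,0.0002,0,0,0,1],[-0.002,0.0003,0.0002,0,0,0,1],[-0.002,0.0003,0.0002,0,0,0,1]],
  ],
)

```text
clock: 20.75
eef_pos: [552.6, -74.9, 128.2]
eef_rot: [2.66, -0.078, 2.984]
wrist_force: [3.7, -2.9, 3.6]
finger_gap: 12.1
finger_force: 35.0
```

Run:
```python
from h import *
st()
s=manip.read_state();p,_=ins(0,170,-.3,-.3);e=s['eef_pos']-p;print('past home',e@az(170),e@N,e@az(80),'Faxial',s['wrist_force']@az(170))
```

```text
clock 20.75
joints [-0.413, 0.489, 1.525, 0.457, 1.357, -1.958]
eef_pos [552.647, -74.944, 128.174]
eef_rot [2.66, -0.078, 2.984]
wrist_force [3.708, -2.878, 3.571]
moment [-0.42, -0.778, -0.407]
finger_gap 12.084
finger_force 35.001
err [-1.58  0.01  0.58] [-0.06 -0.05 -0.09]
past home 0.6120990781347966 0.5009602398321347 -0.004770302343033406 Faxial -3.814838687304195
```

Request:
servo_tool(
  motion=[
    [[-0.002,0.0003,0.0002,0,0,0,1],[-0.002,0.0003,0.0002,0,0,0,1],[-0.002,0.0003,0.0002,0,0,0,1]],
  ],
)

```text
clock: 21.05
eef_pos: [552.3, -75.0, 128.4]
eef_rot: [2.66, -0.076, 2.983]
wrist_force: [8.8, -3.4, 1.6]
finger_gap: 11.7
finger_force: 35.0
```

Request:
servo_tool(
  motion=[
    [[-0.002,0.0003,0.0002,0,0,0,1],[-0.002,0.0003,0.0002,0,0,0,1],[-0.002,0.0003,0.0002,0,0,0,1]],
  ],
)

```text
clock: 21.35
eef_pos: [552.0, -75.0, 128.6]
eef_rot: [2.66, -0.074, 2.982]
wrist_force: [15.3, -3.9, 1.2]
finger_gap: 11.4
finger_force: 35.0
```

Run:
```python
from h import *
st()
s=manip.read_state();p,_=ins(0,170,-.3,-.3);e=s['eef_pos']-p;print('past home',e@az(170),e@N,e@az(80),'Faxial',s['wrist_force']@az(170))
c=cam('wrist')
x,y=proj(c,H).astype(int);print(x,y)
cv2.imwrite('pics/w7.png',cv2.resize(c['frame'][y-50:y+50,x-50:x+50,::-1],(600,600),interpolation=cv2.INTER_CUBIC))
```

```text
clock 21.35
joints [-0.414, 0.485, 1.529, 0.458, 1.353, -1.959]
eef_pos [552.004, -75.011, 128.595]
eef_rot [2.66, -0.074, 2.982]
wrist_force [15.338, -3.899, 1.18]
moment [-0.846, -2.676, -1.361]
finger_gap 11.378
finger_force 35.0
err [-2.22 -0.06  1.  ] [-0.13 -0.25 -0.18]
past home 1.268062935243556 0.906308764005372 0.020621305861317885 Faxial -15.615055086156863
319 185
```

View pics/w7.png

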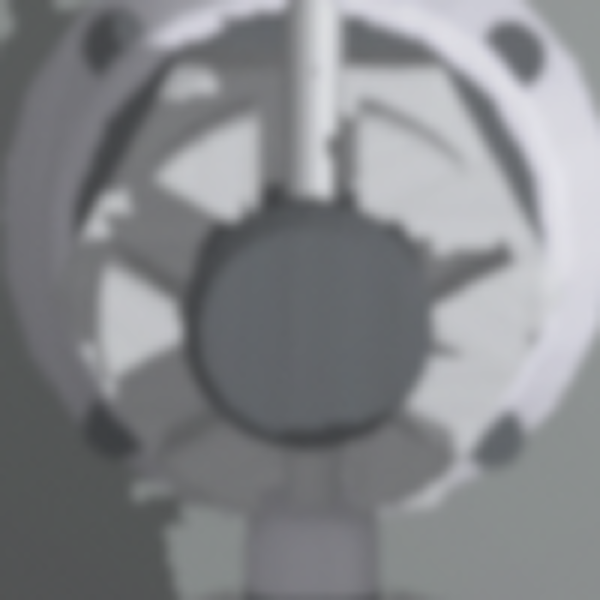

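The pin is through: it emerges from the opposite slot (crop 315,100), and the grip shoulder sits against the crown at (312,507). The axial force has risen to 15 N, so it is fully home. Next I release and withdraw along the shaft axis.

Request:
servo_tool(
  motion=[
    [[0.002,-0.0003,0,0,0,0,1],[0.002,-0.0003,0,0,0,0,1],[0.002,-0.0003,0,0,0,0,0.65],[0.002,-0.0003,0,0,0,0,0.65],[0.002,-0.0003,0,0,0,0,0.65],[0.002,-0.0003,0,0,0,0,0.65],[0.002,-0.0003,0,0,0,0,0.65]],
  ],
)

```text
clock: 22.1
eef_pos: [551.1, -74.5, 127.9]
eef_rot: [2.659, -0.08, 2.985]
wrist_force: [-0.5, -0.4, 0.2]
finger_gap: 32.3
finger_force: 0.0
```

Request:
servo_tool(
  motion=[
    [[0,-0.0188,0.0353,0,0,0,0.65],[0,-0.0376,0.0706,0,0,0,0.65],[0,-0.0563,0.106,0,0,0,0.65],[0,-0.0563,0.106,0,0,0,0.65],[0,-0.0563,0.106,0,0,0,0.65],[0,-0.0563,0.106,0,0,0,0.65]],
  ],
)

```text
clock: 22.7
eef_pos: [550.8, -102.1, 179.9]
eef_rot: [2.659, -0.081, 2.985]
wrist_force: [-0.2, 0.4, -0.5]
finger_gap: 32.8
finger_force: 0.0
```

Run:
```python
from h import *
st()
c=cam('wrist')
x,y=proj(c,H+10*az(-10)).astype(int);print(x,y)
cv2.imwrite('pics/w8.png',cv2.resize(c['frame'][y-50:y+50,x-50:x+50,::-1],(600,600),interpolation=cv2.INTER_CUBIC))
```

```text
clock 22.7
joints [-0.456, 0.452, 1.45, 0.438, 1.478, -1.944]
eef_pos [550.843, -102.121, 179.881]
eef_rot [2.659, -0.081, 2.985]
wrist_force [-0.156, 0.404, -0.456]
moment [-0.144, -0.131, 0.012]
finger_gap 32.842
finger_force 0.0
err [ -3.38 -27.17  52.29] [ 0.01  0.12 -0.05]
320 183
```

View pics/w8.png

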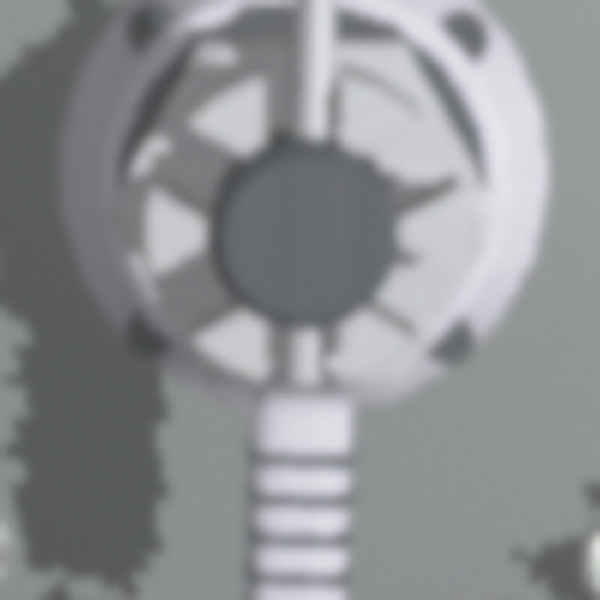

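The released pin rests home: its shoulder at (305,397) meets the crown edge and the tip shows beyond the far slot. I'll check numerically that it isn't creeping before handing in.

Run:
```python
from h import *
a=load('wrist')
def onpl(c,u,v,h):
    o,d=ray(c,u,v);return o+d*(((C+h*N)-o)@N)/(d@N)
ox,oy=270,133
s=onpl(a,ox+305/6,oy+397/6,44);ce=onpl(a,ox+305/6,oy+235/6,48);print('shoulder radius',(s-ce)@az(-10))
for _ in range(10): b=cam('wrist')
ga=a['frame'].astype(int).mean(2);gb=b['frame'].astype(int).mean(2)
for v in range(194,206): print(v,ga[v,318:323].astype(int),gb[v,318:323].astype(int))
print(abs(ga-gb)[130:240,270:370].max());st()
```

```text
shoulder radius 20.045615506651156
194 [151 176 194 202 192] [152 175 191 198 188]
195 [150 173 191 198 189] [148 166 179 184 176]
196 [147 165 179 184 177] [147 156 164 166 161]
197 [146 156 163 166 161] [160 162 165 165 163]
198 [160 163 165 165 163] [182 183 183 184 185]
199 [182 183 183 184 184] [199 201 201 202 204]
200 [199 200 201 202 203] [210 211 211 212 214]
201 [210 211 211 213 214] [214 216 217 218 219]
202 [214 216 216 218 219] [216 218 219 220 221]
203 [216 218 219 220 221] [217 219 219 220 222]
204 [217 219 219 220 221] [217 219 219 220 222]
205 [217 218 219 220 221] [215 218 218 220 221]
47.0
clock 23.25
joints [-0.457, 0.451, 1.448, 0.438, 1.479, -1.944]
eef_pos [551.212, -102.691, 180.962]
eef_rot [2.66, -0.079, 2.984]
wrist_force [0.062, -0.167, -0.602]
moment [-0.216, -0.128, 0.051]
finger_gap 32.86
finger_force 0.0
err [ -3.02 -27.74  53.37] [-0.03  0.03 -0.06]
```

Run:
```python
from h import *
b=load('wrist');g=b['frame'].astype(int).mean(2)
def onpl(u,v,h):
    o,d=ray(b,u,v);return o+d*(((C+h*N)-o)@N)/(d@N)
m=np.zeros((400,640),np.uint8);m[140:200,295:345]=g[140:200,295:345]<118
n,l,s,ce=cv2.connectedComponentsWithStats(m);k=1+s[1:,4].argmax();print(s[k],ce[k])
print(proj(b,S),[ (v,int(g[v,321])) for v in range(150,205)])
print([(v,g[v,318:326].astype(int).tolist()) for v in range(108,150,2)])
for r in(19,24,29): print(r,proj(b,H+r*az(170)),proj(b,H+r*az(-10)+7*N),proj(b,H+6*N+r*az(-10)))
```

```text
[299 153  38  34 809] [318.79728059 170.35105068]
[320.12659405 170.96493409] [(150, 191), (151, 191), (152, 191), (153, 185), (154, 167), (155, 135), (156, 107), (157, 98), (158, 100), (159, 105), (160, 107), (161, 108), (162, 108), (163, 107), (164, 107), (165, 107), (166, 108), (167, 108), (168, 107), (169, 107), (170, 107), (171, 107), (172, 107), (173, 107), (174, 107), (175, 106), (176, 106), (177, 106), (178, 107), (179, 106), (180, 106), (181, 106), (182, 105), (183, 105), (184, 102), (185, 108), (186, 137), (187, 173), (188, 196), (189, 202), (190, 202), (191, 203), (192, 203), (193, 202), (194, 198), (195, 184), (196, 166), (197, 165), (198, 184), (199, 202), (200, 212), (201, 218), (202, 220), (203, 220), (204, 220)]
[(108, [149, 149, 149, 149, 149, 149, 149, 149]), (110, [149, 149, 149, 149, 150, 150, 150, 149]), (112, [149, 149, 149, 149, 149, 149, 149, 149]), (114, [149, 148, 149, 149, 149, 148, 149, 149]), (116, [149, 148, 149, 149, 149, 149, 149, 149]), (118, [149, 149, 149, 149, 150, 150, 149, 149]), (120, [159, 161, 163, 165, 166, 168, 168, 165]), (122, [170, 172, 1
[... 228 characters left out ...]
132, [170, 151, 148, 170, 198, 216, 215, 206]), (134, [115, 127, 148, 175, 201, 218, 213, 187]), (136, [111, 126, 150, 177, 203, 218, 212, 180]), (138, [114, 128, 152, 180, 205, 219, 211, 183]), (140, [120, 131, 154, 181, 206, 219, 215, 200]), (142, [122, 133, 156, 183, 207, 219, 214, 198]), (144, [122, 133, 157, 184, 208, 219, 209, 185]), (146, [122, 131, 157, 186, 209, 217, 199, 171]), (148, [123, 136, 161, 188, 209, 210, 182, 155])]
19 [320.14618874 141.66649492] [320.17088561 196.94175471] [320.17589776 196.59705036]
24 [320.13805373 134.36254876] [320.17868267 203.75856344] [320.1836354  203.38803787]
29 [320.12982561 126.97499918] [320.18639367 210.5001221 ] [320.19128798 210.10436358]
```

Both ends match: the shoulder edge is at row 197 (197 expected) and the tip at row 127 (127 expected). The pin is fully home and still, so I'm handing in.

```bash
python3 -c "
from cell import manip
print(manip.sign_off())"
```

```text
the job is handed in; nothing more can be done
None
```

The nut is drawn on without backing off to the first slot in line with the hole, the lock pin is home through slot and hole and released, nothing else was handled, and I handed in at about 23 s; I viewed 11 pictures, one over the limit of 10.

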